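# Change the batch on a warming station and latch its guard

### The arm

A 7-joint arm with a two-finger parallel gripper is mounted at the origin on the work surface. World frame = base frame: x ahead of the robot, y to its left, z up, the work surface at z = 0. Lengths are in m, angles in rad, forces in N, time in s.
With the tool pointing down it reaches from about 0.425 to 1.025 m from the base axis. Payload 9.4 kg.
Tool frame: the origin (TCP) lies midway between the tips of the shut fingers; the grasp point (between the pads) lies 19 mm behind it; z points along the fingers, x is the direction in which the jaws open and shut, and the axes are right-handed (so a half turn about z gives the same grasp; the last joint's range is limited). The gripper opens to 93 mm and grips with 3 to 60 N. Pads are 15 mm wide; open, the fingers measure 128 mm over their backs; the gripper's body (75 mm by 188 mm) begins 65 mm behind the grasp point.
Start: joints at [1.217, 0.599, -0.003, 1.599, 0.002, 0.943, -0.08], TCP at [0.198, -0.697, 0.219] pointing down, gripper open.
Joint ranges: [-2.57, 2.57], [-0.35, 1.97], [-1.29, 1.29], [0.11, 2.56], [-1.05, 4.19], [0.11, 1.86], [-2.63, 2.63]. Speed limits (rad/s): [2.22, 2.22, 3.01, 3.01, 3.14, 3.14, 3.14].

### API

Orientations are given as [roll, pitch, yaw] about the fixed x, y, z axes, in that order (R = Rz(yaw) Ry(pitch) Rx(roll)).
In Python, from plant import observe, read_camera, calibration, job_done, outline_of, mark_of gives the robot as it stands.
- The arm moves only by the shell command python3 -m pendant 'ROWS'. ROWS is text: rows parted by semicolons, each of 7 numbers parted by spaces: the shift along the world's x, y, z as a fraction of full scale, then the turn, a rotation vector about the world's x, y, z as a fraction of full scale, then the closure, from 0 (fully open) to 1 (shut). A call has 1 to 8 rows; each row is the pose to reach, as a shift and turn from the pose commanded when the call began, turning the shorter way round; what a row does not reach only later rows make up. Full scale, the value 1, is 0.2 m for a shift and pi rad for a turn. A row lasts 1/8 s, in which the tool goes at most 62.5 mm and 10.7 degrees, less where a joint would pass 70% of its speed; a pose out of reach is approached as far as the arm can. A call with a number of a shift or a turn outside -1 to 1 is refused whole. A call with a gripper value outside its range is refused whole. The fingers move at their own pace and stop on an object; the grip force is fixed at half the most. Time passes only in rows, so rows that repeat a pose let the fingers close. It gives the time, the measured TCP pose, the force and the opening at its end, in the units of the state.
- observe(): the state, without advancing time (a new reading comes with each control period).
- read_camera(name): name is "scene" or "top" or "wrist"; returns (picture, depth): 420x560x3 uint8, red, green, blue; 420x560 float32, m along the optical axis (not along the pixel's ray), 0 where there is no reading.
- calibration(name): a dict with "fx", "fy", "cx", "cy" (pixels), "dist_coeffs" ([k1, k2, p1, p2, k3] as OpenCV has them; the pictures are not rectified), "eye" and "orientation" of the camera in the world; the wrist camera has in their place "hand_eye" (4x4, takes a point from camera to tool coordinates, whose origin is the TCP and whose axes are the tool frame's). Camera axes: x right, y up, looking along -z (the intrinsics and any distortion apply to the point x, -y, -z); pixel columns grow to the right and rows downward; lengths in m; the calibration is good to about 2 mm. A picture is of the moment at which its call begins: read the wrist's pose just before it. calibration takes no time and is no camera call.
- job_done(): hands the job in, once; it reports no verdict.
Trained networks look in the newest picture that a camera, given by its name, has taken for a name from the list of things; names that differ only in an ending like _2 or _b are one class to them, and where a whole thing is asked for, a point or a joint stands for the part that bears it (a point fixed in the world has none). Each returns a list of dicts, best first, with "p" (0 to 1); they miss things now and then, are a little off and sometimes report something else, mostly with a low value. They report only what shows in the picture. A call takes as long as a camera call. They do not tell look-alikes from the thing itself.
- outline_of(target, camera): "region" (420x560 bool, what is visible of it).
- mark_of(target, camera): "position" ([x, y, z] in m, in world coordinates, good to about 4 mm: a listed point, or the origin of a listed thing).
The state is a dict: "time": time; "q": joint angles; "dq": joint speeds; "tau": joint torques, N m; "eef_pos": TCP position; "eef_rot": TCP orientation; "force": force on the tool from outside, world axes, zero at the start; "torque": the same for the moment, N m; "opening": finger opening in m.
Only numpy, scipy, OpenCV 4.12 (cv2) and the standard library are available. Lean on these libraries where they do the work, as an engineer would, in place of code of your own. Each camera call takes 0.05 s, during which the arm holds its last target.

### The job

Push the clear guard of the warming station fully open. Slide every warmed pot (orange lid) out onto an orange ring of its own on the grey cooling mat, and every fresh pot (white lid) onto a white ring of its own on the black heated field, keeping the pots on the bench all the way (never lift them) and leaving them inside their rings. Then push the guard shut until its latch clicks in, only after that press the green start button fully down and let it go, and leave the other things on the bench where they are.

Things in the scene. Friction and masses are not known exactly. Their poses are not given: they have to be found in the camera images.
- warm0 (a point): Centre of white ring 0 of 3 on the black heated field, at bench level; rings 80 mm inside, 86 mm outside, 88 mm apart along the station's y. The field and rings are flush with the bench. Axes are the station's: y is the way the guard opens, -x is towards the robot. A white rear housing 50 mm high runs along the station's +x side from x = 55 to 100 mm, y = -165 to 455 mm (measured from warm1), with a latch bracket on it up to 95 mm high.
- warm1 (a point): Centre of white ring 1 of 3 on the black heated field, at bench level; rings 80 mm inside, 86 mm outside, 88 mm apart along the station's y. The field and rings are flush with the bench. Axes are the station's: y is the way the guard opens, -x is towards the robot. A white rear housing 50 mm high runs along the station's +x side from x = 55 to 100 mm, y = -165 to 455 mm (measured from warm1), with a latch bracket on it up to 95 mm high.
- warm2 (a point): Centre of white ring 2 of 3 on the black heated field, at bench level; rings 80 mm inside, 86 mm outside, 88 mm apart along the station's y. The field and rings are flush with the bench. Axes are the station's: y is the way the guard opens, -x is towards the robot. A white rear housing 50 mm high runs along the station's +x side from x = 55 to 100 mm, y = -165 to 455 mm (measured from warm1), with a latch bracket on it up to 95 mm high.
- cool0 (a point): Centre of orange ring 0 of 2 on the grey cooling mat, at bench level, flush with the bench; 80 mm inside, 86 mm outside, 88 mm apart along the mat's y.
- cool1 (a point): Centre of orange ring 1 of 2 on the grey cooling mat, at bench level, flush with the bench; 80 mm inside, 86 mm outside, 88 mm apart along the mat's y.
- fresh0_mid (a point): Fresh steel sample pot: body 60 mm across and 26 mm tall (lid included), on its lid a tall round upright knob 22 mm across from 26 mm up to the top at 72 mm; white lid and knob; about 0.35 kg. The point is on its axis, 36 mm above its underside. May be absent (None from the start).
- fresh1_mid (a point): Fresh steel sample pot: body 60 mm across and 26 mm tall (lid included), on its lid a tall round upright knob 22 mm across from 26 mm up to the top at 72 mm; white lid and knob; about 0.35 kg. The point is on its axis, 36 mm above its underside. May be absent (None from the start).
- fresh2_mid (a point): Fresh steel sample pot: body 60 mm across and 26 mm tall (lid included), on its lid a tall round upright knob 22 mm across from 26 mm up to the top at 72 mm; white lid and knob; about 0.35 kg. The point is on its axis, 36 mm above its underside. May be absent (None from the start).
- warmed0_mid (a point): Warmed steel sample pot: body 60 mm across and 26 mm tall (lid included), on its lid a tall round upright knob 22 mm across from 26 mm up to the top at 72 mm; orange lid and knob; about 0.35 kg. The point is on its axis, 36 mm above its underside. May be absent (None from the start).
- warmed1_mid (a point): Warmed steel sample pot: body 60 mm across and 26 mm tall (lid included), on its lid a tall round upright knob 22 mm across from 26 mm up to the top at 72 mm; orange lid and knob; about 0.35 kg. The point is on its axis, 36 mm above its underside. May be absent (None from the start).
- warmed2_mid (a point): Warmed steel sample pot: body 60 mm across and 26 mm tall (lid included), on its lid a tall round upright knob 22 mm across from 26 mm up to the top at 72 mm; orange lid and knob; about 0.35 kg. The point is on its axis, 36 mm above its underside. May be absent (None from the start).
- guard (a joint): Opening of the clear sliding guard in m: 0 shut and latched, 0.31 fully open (end stop). It runs along the station's y, stays where it is left, and slides with about 2 N. Between 14 and 7 mm from shut a spring latch resists with up to about 8 N; past that it snaps in and draws the guard shut. Pushing it open again takes about the same force over the latch.
- guard_handle (a point): Centre of the red handle bar on the guard's roof: 70 mm along the station's x, 16 mm thick along y, from 88 to 135 mm above the bench. It stands at the middle of the guard, whose clear roof is 110 mm (x) by 270 mm (y), top 88 mm high; its front panel, 53 mm on the robot's side of the handle's centre, hangs down to 22 mm above the bench; the ends are open. Shut, the handle is above warm1.
- latch (a joint): Lift of the yellow latch pawl in m: 0 at rest, about 0.0035 as the guard's nose passes under it, back to 0 after the click.
- start_top (a point): Centre of the top of the green start button, 30 mm across, on a white box 90 x 80 x 35 mm fixed on the bench; pressed straight down.
- start (a joint): Travel of the start button in m: 0 up, 0.006 fully down (about 5 N); it springs back.
- cap_a: Bystander: black dust cap, 36 mm across, 40 mm tall; origin under its centre.
- cap_b: Bystander: a second black dust cap, 36 mm across, 40 mm tall; origin under its centre.
- slidebox: Bystander: white flat slide box 85 x 100 x 33 mm; origin under its centre.
- mouse: Bystander: white round computer mouse, 62 mm across, 29 mm high; origin under its centre.
- cleaner: Bystander: amber bottle 44 mm across, 110 mm tall; origin under its centre.
- driver: Bystander: screwdriver 150 mm long lying on the bench along its own x.
Not all that is in view belongs to the job. What is shaped like the part that bears fresh1_mid but purple or red is not meant.

How it is judged:
On the way, in this order (a step that is already met when the one before it is completed fails the run):
1. the guard is pushed fully open (value of joint guard above 0.295 m), for 0.1 s.
2. every warmed pot is in an orange ring and every fresh pot in a white ring ((horizontal distance between fresh0_mid and warm0 below 0.012 m or horizontal distance between fresh0_mid and warm1 below 0.012 m or horizontal distance between fresh0_mid and warm2 below 0.012 m) and (horizontal distance between fresh1_mid and warm0 below 0.012 m or horizontal distance between fresh1_mid and warm1 below 0.012 m or horizontal distance between fresh1_mid and warm2 below 0.012 m) and (horizontal distance between fresh2_mid and warm0 below 0.012 m or horizontal distance between fresh2_mid and warm1 below 0.012 m or horizontal distance between fresh2_mid and warm2 below 0.012 m) and (horizontal distance between warmed0_mid and cool0 below 0.012 m or horizontal distance between warmed0_mid and cool1 below 0.012 m) and (horizontal distance between warmed1_mid and cool0 below 0.012 m or horizontal distance between warmed1_mid and cool1 below 0.012 m) and (horizontal distance between warmed2_mid and cool0 below 0.012 m or horizontal distance between warmed2_mid and cool1 below 0.012 m)), for 0.2 s.
3. the guard is shut and latched (value of joint guard below 0.004 m and value of joint latch below 0.0012 m), for 0.2 s.
4. the start button is pressed down (value of joint start above 0.0045 m), for 0.05 s.
At the end, for the whole second after the job is handed in: Guard shut within 4 mm with the pawl dropped, button up again, every fresh pot upright and at rest within 12 mm of the centre of a white ring, every warmed pot likewise on an orange ring (all of step 2 and all of step 3 and linear speed of each of fresh0, fresh1, fresh2, warmed0, warmed1, warmed2 below 0.03 m/s and angle between each of fresh0_mid, fresh1_mid, fresh2_mid, warmed0_mid, warmed1_mid, warmed2_mid's own z axis and vertical below 0.15 rad and value of joint start below 0.002 m); the robot touches nothing.
It fails at once if a pot is lifted more than 12 mm off the bench (height (world z) of any of fresh0_mid, fresh1_mid, fresh2_mid, warmed0_mid, warmed1_mid, warmed2_mid above 0.048 m).
It fails at once if the start button is pressed while the guard is not latched (value of joint start above 0.003 m and value of joint guard above 0.006 m).
It fails at once if a bystander is pushed more than 40 mm (distance of any of cap_a, cap_b, slidebox, mouse, cleaner, driver from where it was at the start of the episode above 0.04 m).
Of fresh0, fresh1, fresh2 only 2 to 3 are there at a start; the rules pass over those that are not, and their reading is None.
Of warmed0, warmed1, warmed2 only 1 to 2 are there at a start; the rules pass over those that are not, and their reading is None.
At some moment in a run one of fresh0, fresh1, fresh2, warmed0, warmed1, warmed2 may be knocked a few centimetres aside while the robot is not near it.
Once in a run the grip may slacken for a moment while it holds something.
It also fails if it takes over 210 s, if anything falls off the work surface, if the arm or the gripper's body presses on something with over 40 N, if the wrist force passes 120 N, or if a joint passes its speed limit or range.

## Working session

There is one attempt and no reset: what is moved stays moved. The work goes in short steps, Python scripts to look and compute and a shell command to move; the robot and the scene stay as the last step left them, time stands still between calls to the robot, and variables do not carry over. Pictures are saved under pics/ and viewed, and the job is handed in when it is done.

```bash
ls; mkdir -p pics; python3 - <<'E'
from plant import observe, read_camera, calibration
import cv2
print(observe())
for n in ["scene","top","wrist"]:
    p,d=read_camera(n); cv2.imwrite(f"pics/{n}0.png",p[:,:,::-1]); print(n,calibration(n))
E
```

```text
pics
{'time': 0.0, 'q': array([ 1.21730772,  0.60011472, -0.00253543,  1.60013991,  0.00178597,
        0.94289812, -0.07978657]), 'dq': array([ 0.00077688,  0.00068988, -0.0003997 , -0.00014769,  0.00278606,
        0.00245389, -0.00205728]), 'tau': array([ 1.35355436e-03, -7.65046477e+01,  1.49710815e+00, -2.52347428e+01,
       -5.24115376e-02,  1.69274560e-02,  1.64121716e-04]), 'eef_pos': array([ 0.19796431, -0.69693283,  0.21776402]), 'eef_rot': array([ 3.14145670e+00,  1.55194828e-03, -1.29395058e+00]), 'force': array([-0.3194782 , -0.20516027,  0.09600164]), 'torque': array([ 0.02575134, -0.0265302 ,  0.02393936]), 'opening': 0.09291994009615703}
scene {'fx': 495.06883024489986, 'fy': 495.06883024489986, 'cx': 274.1443478248295, 'cy': 202.44360192538696, 'dist_coeffs': array([-0.15986712,  0.        ,  0.        ,  0.        ,  0.        ]), 'eye': array([ 1.30593892, -0.39174211,  1.02202792]), 'orientation': array([ 0.77626736, -0.00332884,  1.13203413])}
top {'fx': 400.3168165785042, 'fy': 400.3168165785042, 'cx': 280.41021136267085, 'cy': 214.49896215390552, 'dist_coeffs': array([-0.0701601,  0.       ,  0.       ,  0.       ,  0.       ]), 'eye': array([ 0.32179986, -0.01248376,  1.16361502]), 'orientation': array([ 0.17073693,  0.01226603, -1.58030723])}
wrist {'fx': 356.99473764021155, 'fy': 356.99473764021155, 'cx': 279.22404696570817, 'cy': 200.18266071987105, 'dist_coeffs': array([0.01867728, 0.        , 0.        , 0.        , 0.        ]), 'hand_eye': array([[ 9.99999384e-01, -7.63420031e-04,  8.06119176e-04,
        -3.17478568e-04],
       [-5.36947307e-04, -9.68064959e-01, -2.50698918e-01,
        -6.89320839e-02],
       [ 9.71764302e-04,  2.50698330e-01, -9.68064772e-01,
        -1.64775156e-01],
       [ 0.00000000e+00,  0.00000000e+00,  0.00000000e+00,
         1.00000000e+00]])}
```

View pics/scene0.png

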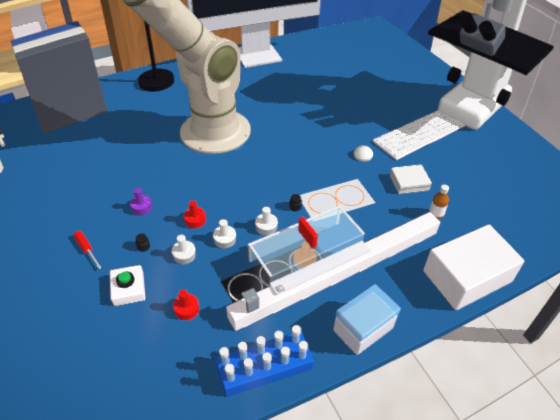

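View pics/top0.png

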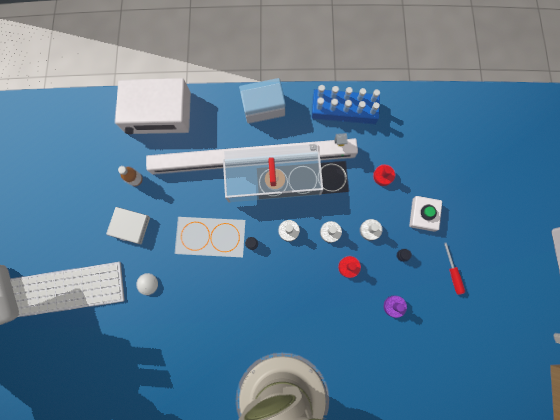

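View pics/wrist0.png

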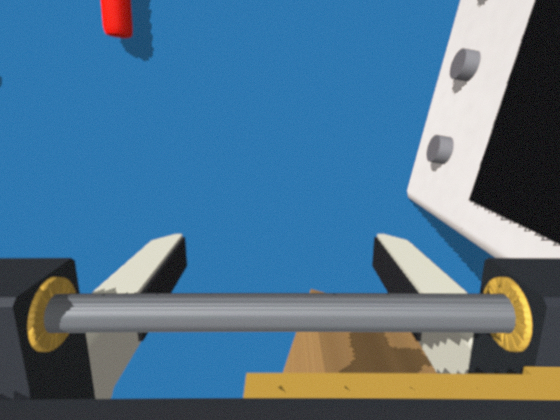

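The top view shows the guard partly open, with the handle at (272,172). An orange pot sits under it near (274,180). Three white pots are at (289,230), (331,231) and (371,229). The red ones at (349,266) and (384,175) and the purple one at (396,306) are decoys.

```bash
cat > h.py <<'E'
import numpy as np, cv2
from scipy.spatial.transform import Rotation as R
from plant import observe, read_camera, calibration, outline_of, mark_of, job_done
def campose(n,o=None):
    c=calibration(n)
    if n=="wrist":
        o=o or observe(); T=np.eye(4); T[:3,:3]=R.from_euler('xyz',o['eef_rot']).as_matrix(); T[:3,3]=o['eef_pos']
        T=T@c['hand_eye']; return c,T[:3,:3],T[:3,3]
    return c,R.from_euler('xyz',c['orientation']).as_matrix(),np.array(c['eye'])
def proj(n,P,o=None):
    c,Rm,e=campose(n,o); P=np.atleast_2d(P); q=(P-e)@Rm; q=q*[1,-1,-1]
    K=np.array([[c['fx'],0,c['cx']],[0,c['fy'],c['cy']],[0,0,1.]])
    return cv2.projectPoints(q,np.zeros(3),np.zeros(3),K,c['dist_coeffs'])[0][:,0]
def ray(n,uv,z,o=None):
    """intersect pixels with plane z"""
    c,Rm,e=campose(n,o)
    K=np.array([[c['fx'],0,c['cx']],[0,c['fy'],c['cy']],[0,0,1.]])
    u=cv2.undistortPoints(np.array(uv,float).reshape(-1,1,2),K,c['dist_coeffs'])[:,0]
    d=np.c_[u[:,0],-u[:,1],-np.ones(len(u))]@Rm.T
    return e+d*((z-e[2])/d[:,2])[:,None]
def save(n,name,box=None,s=1):
    p,d=read_camera(n); p=p[:,:,::-1]
    if box: x0,y0,x1,y1=box; p=p[y0:y1,x0:x1]
    p=cv2.resize(np.ascontiguousarray(p),None,fx=s,fy=s,interpolation=cv2.INTER_CUBIC); cv2.imwrite(f"pics/{name}.png",p)
E
python3 - <<'E'
from h import *
np.set_printoptions(precision=4,suppress=True)
save("top","topc",(140,120,460,330),2.5)
for t in ["warm0","warm1","warm2","cool0","cool1","fresh0_mid","fresh1_mid","fresh2_mid","warmed0_mid","guard_handle","start_top","cap_a","slidebox","mouse","cleaner","driver"]:
    print(t,[(round(r['p'],2),r['position'].round(4) if hasattr(r['position'],'round') else r['position']) for r in mark_of(t,"top")])
save("scene","scenec",(120,150,460,340),2.3)
for t in ["warm0","warm1","warm2","cool0","cool1","fresh0_mid","warmed0_mid","guard_handle","start_top","cap_a"]:
    print(t,[(round(r['p'],2),r['position'].round(4)) for r in mark_of(t,"scene")])
print(observe()['time'])
E
```

```text
warm0 [(0.96, [0.6329, -0.1556, 0.0002]), (0.26, [0.5142, -0.4224, 0.0604])]
warm1 [(0.96, [0.6329, -0.1556, 0.0002]), (0.26, [0.5142, -0.4224, 0.0604])]
warm2 [(0.96, [0.6329, -0.1556, 0.0002]), (0.26, [0.5142, -0.4224, 0.0604])]
cool0 [(0.98, [0.4558, 0.1641, 0.0022]), (0.18, [0.6232, 0.0173, 0.1118])]
cool1 [(0.98, [0.4558, 0.1641, 0.0022]), (0.18, [0.6232, 0.0173, 0.1118])]
fresh0_mid [(0.88, [0.4758, -0.019, 0.0347]), (0.16, [0.4611, -0.1434, 0.0356])]
fresh1_mid [(0.79, [0.4628, -0.1464, 0.0349]), (0.67, [0.6301, -0.3126, 0.0391]), (0.61, [0.2543, -0.3203, 0.0388]), (0.59, [0.4917, 0.4454, -0.0017]), (0.58, [0.3676, -0.1946, 0.0337])]
fresh2_mid [(0.94, [0.4706, -0.26, 0.033]), (0.75, [0.4749, -0.0194, 0.037])]
warmed0_mid []
guard_handle [(0.68, [0.6183, 0.0222, 0.1113])]
start_top [(0.5, [0.5145, -0.4226, 0.0616])]
cap_a [(0.72, [0.3995, -0.3491, 0.0002]), (0.5, [0.4394, 0.0873, -0.0012])]
slidebox [(0.62, [0.4935, 0.4448, -0.0028])]
mouse [(0.93, [0.3207, 0.383, -0.0035]), (0.69, [0.6333, 0.4403, 0.0035]), (0.41, [0.4765, -0.0192, 0.0369])]
cleaner [(0.72, [0.6344, 0.4425, 0.0031]), (0.53, [0.6338, -0.1573, 0.0005])]
driver [(0.52, [0.3579, -0.4957, 0.0013])]Traceback (most recent call last):
  File "<stdin>", line 8, in <module>
AttributeError: 'list' object has no attribute 'round'. Did you mean: 'count'?
```

View pics/topc.png

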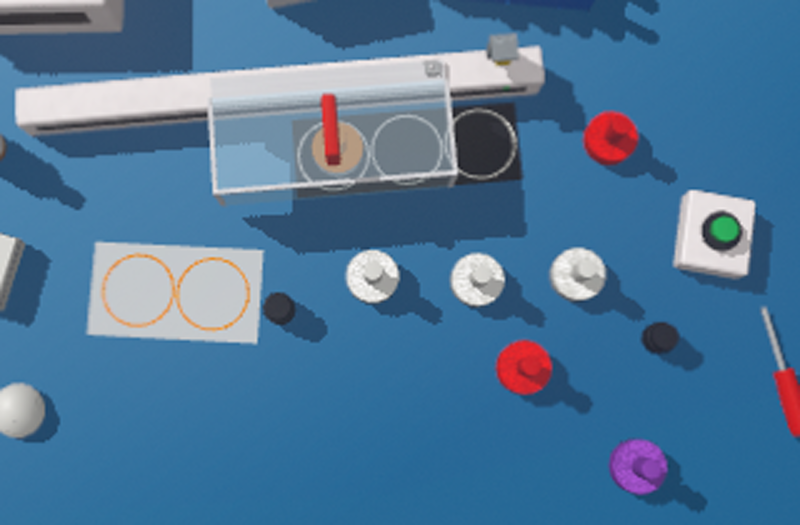

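View pics/scenec.png

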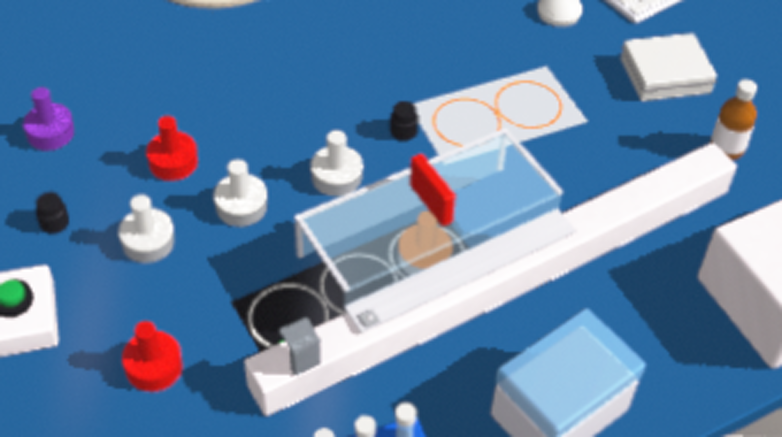

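The crop confirms one warmed pot, under the guard in the leftmost ring, and three fresh pots in the row below it. Next I'll fit the ring centres.

```bash
python3 - <<'E'
from h import *
np.set_printoptions(precision=4,suppress=True)
p,d=read_camera("top"); s=p.astype(int)
# orange rings
hsv=cv2.cvtColor(p,cv2.COLOR_RGB2HSV)
m=((hsv[...,0]>8)&(hsv[...,0]<22)&(hsv[...,1]>90)&(hsv[...,2]>150)).astype(np.uint8); m[:, :170]=0; m[:210]=0; m[262:]=0; m[:,250:]=0
n,l,st,c=cv2.connectedComponentsWithStats(m,connectivity=8); print(st[1:])
ys,xs=np.nonzero(m); W=ray("top",np.c_[xs,ys],0.)[:,:2]
from scipy.optimize import least_squares
f=lambda v: np.minimum(abs(np.hypot(*(W-v[:2]).T)-.0415),abs(np.hypot(*(W-v[2:]).T)-.0415))
a=ray("top",[[195,236],[225,237]],0)[:,:2].ravel(); r=least_squares(f,a,loss='soft_l1',f_scale=.002); print("cool",r.x,np.hypot(*(r.x[:2]-r.x[2:])),np.median(f(r.x)))
print("rings guess",ray("top",[[332,178],[302,179.5],[273,182]],0.))
# white ring warm0
g=p.min(2); mm=np.zeros_like(g); mm[162:194,318:350]=1
mm=mm&(g>110)
ys,xs=np.nonzero(mm);W=ray("top",np.c_[xs,ys],0.)[:,:2]
c0=ray("top",[[332,178]],0)[0,:2]
ff=lambda v: np.hypot(*(W-v).T)-.0415
r=least_squares(ff,c0,loss='soft_l1',f_scale=.002);print("warm0",r.x,len(W),np.median(abs(ff(r.x))))
for u in mark_of("warm0","top"): print(u)
E
```

```text
[[182 221  58  31 170]
 [181 233   1   7   7]
 [182 241  15  10  17]]
cool [0.4623 0.2518 0.4574 0.164 ] 0.08794013993051812 0.0008108958384594814
rings guess [[ 0.6318 -0.1558  0.    ]
 [ 0.6282 -0.0658  0.    ]
 [ 0.6216  0.0211  0.    ]]
warm0 [ 0.6355 -0.1548] 178 0.002432837954807667
{'position': [0.6335, -0.1556, 0.0016], 'p': 0.81}
```

```bash
python3 -m pendant '0.14 0.2 0 0 0 -0.02 1; 0.28 0.4 0 0 0 -0.04 1; 0.42 0.6 0 0 0 -0.0656 1; 0.56 0.8 0 0 0 -0.0656 1; 0.7 1 0 0 0 -0.0656 1' && python3 -m pendant '0.14 0.2 0 0 0 0 1; 0.28 0.4 0 0 0 0 1; 0.42 0.6 0 0 0 0 1; 0.56 0.8 0 0 0 0 1; 0.7 1 0 0 0 0 1' && python3 -m pendant '0.14 0.2 0 0 0 0 1; 0.28 0.4 0 0 0 0 1; 0.42 0.6 0 0 0 0 1; 0.56 0.8 0 0 0 0 1; 0.7 0.95 0 0 0 0 1;0.7 0.95 0 0 0 0 1'
```

```text
time: 1.82
eef_pos: [0.3391, -0.4961, 0.2188]
eef_rot: [-3.141, -0.0, -1.5]
force: [0.6, 0.4, -0.1]
opening: 0.0479
time: 2.45
eef_pos: [0.479, -0.2961, 0.2189]
eef_rot: [-3.141, -0.0, -1.5]
force: [0.0, -0.5, 0.9]
opening: 0.0008
time: 3.2
eef_pos: [0.6201, -0.1036, 0.2184]
eef_rot: [-3.141, 0.001, -1.495]
force: [-0.8, -1.4, 0.0]
opening: 0.0005
```

```bash
python3 -m pendant '0 0 -0.25 0 0 0 1; 0 0.05 -0.55 0 0 0 1; 0 0.15 -0.55 0 0 0 1; 0 0.3 -0.55 0 0 0 1; 0 0.4 -0.55 0 0 0 1; 0 0.45 -0.55 0 0 0 1;0 0.5 -0.55 0 0 0 1;0 0.5 -0.55 0 0 0 1' ; python3 - <<'E'
from h import *
save("top","t2",(140,120,460,330),2.5)
E
```

```text
time: 4.2
eef_pos: [0.6182, -0.007, 0.109]
eef_rot: [-3.141, 0.0, -1.5]
force: [-0.1, -0.3, 0.2]
opening: 0.0001
```

View pics/t2.png

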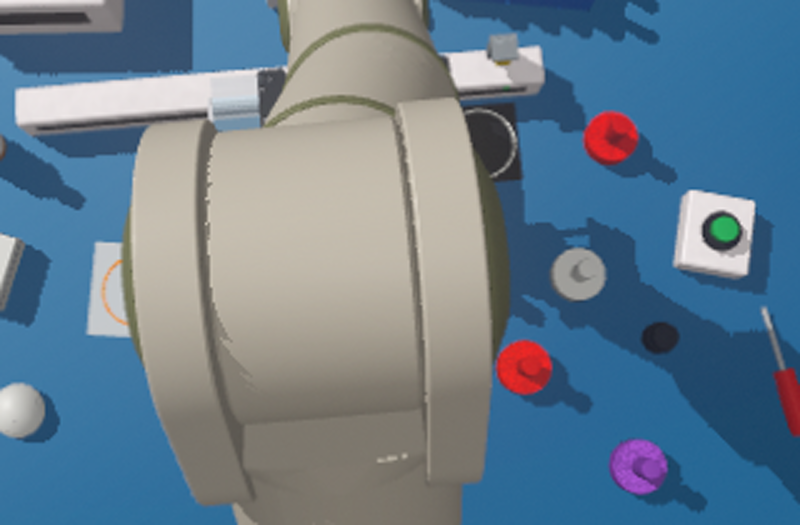

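```bash
python3 -m pendant '-0.01 0.12 0 0 0 0 1; -0.015 0.24 0 0 0 0 1; -0.025 0.36 0 0 0 0 1; -0.035 0.48 0 0 0 0 1; -0.045 0.6 0 0 0 0 1; -0.05 0.72 0 0 0 0 1; -0.06 0.84 0 0 0 0 1; -0.07 0.96 0 0 0 0 1'; python3 - <<'E'
from h import *
save("scene","s2",(120,150,460,340),2.3)
E
```

```text
time: 5.25
eef_pos: [0.6046, 0.1833, 0.1086]
eef_rot: [3.142, -0.001, -1.502]
force: [2.0, -1.7, -0.6]
opening: 0.0004
```

View pics/s2.png

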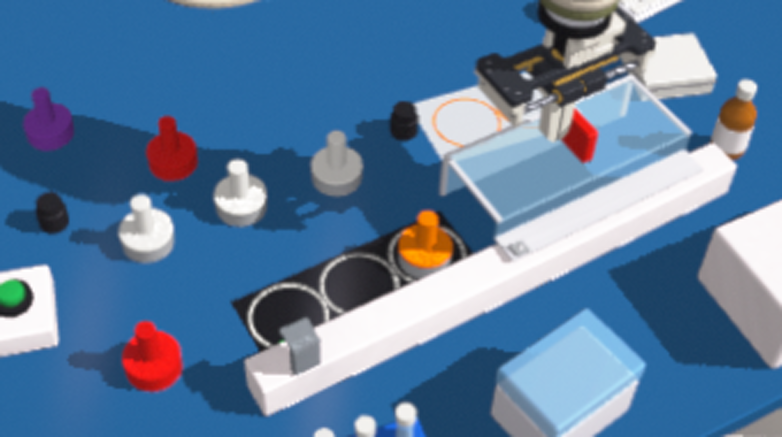

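The guard is moving and the orange pot is uncovered. I'll push on to the end stop.

```bash
python3 -m pendant '0 0.05 0 0 0 0 1; -0.005 0.1 0 0 0 0 1; -0.005 0.13 0 0 0 0 1;-0.005 0.16 0 0 0 0 1'; python3 -m pendant '0 0.03 0 0 0 0 1; 0 0.05 0 0 0 0 1;0 0.05 0 0 0 0 1'
```

```text
time: 5.8
eef_pos: [0.6028, 0.2163, 0.1085]
eef_rot: [3.141, -0.0, -1.501]
force: [-0.9, -2.0, 0.3]
opening: 0.0008
time: 6.18
eef_pos: [0.6027, 0.2192, 0.1085]
eef_rot: [3.138, -0.008, -1.505]
force: [-3.3, -19.9, 7.8]
opening: 0.0003
```

```bash
python3 -m pendant '0 -0.15 0 0 0 0 0.5; 0 -0.15 0.3 0 0 0 0.5; 0 -0.4 0.6 0 0 0 0.5; 0 -0.7 0.7 0 0 0 0.5; 0 -1 0.8 0 0 0 0.5' && python3 -m pendant '0 -0.25 0 0 0 0 0.5;0 -0.5 0 0 0 0 0.5;0 -0.5 0 0 0 0 0.5;0 -0.5 0 0 0 0 0.5'; python3 - <<'E'
from h import *
save("wrist","w1")
o=observe();print(o['eef_pos'],o['eef_rot'],o['opening'])
save("scene","s3")
for t in ["warm0","warmed0_mid","fresh0_mid","fresh1_mid","fresh2_mid","guard_handle"]:
  for n in ["wrist"] : 
    for r in mark_of(t,n): print(t,n,r)
E
```

```text
time: 6.8
eef_pos: [0.6037, 0.0401, 0.2654]
eef_rot: [-3.139, 0.001, -1.499]
force: [0.7, 0.5, 0.4]
opening: 0.044
time: 7.3
eef_pos: [0.6034, -0.0583, 0.2636]
eef_rot: [-3.141, 0.001, -1.5]
force: [-0.1, 0.6, -0.7]
opening: 0.046
[ 0.60340316 -0.05755928  0.26355255] [-3.14126585e+00  8.88514640e-04 -1.49853924e+00] 0.04644643882411225
warm0 wrist {'position': [0.6343, -0.1554, -0.0039], 'p': 0.97}
warm0 wrist {'position': [0.6273, -0.0643, 0.0017], 'p': 0.78}
fresh0_mid wrist {'position': [0.4697, -0.0255, 0.037], 'p': 0.79}
fresh0_mid wrist {'position': [0.4603, 0.166, 0.0003], 'p': 0.19}
fresh1_mid wrist {'position': [0.6362, -0.3085, 0.0367], 'p': 0.94}
fresh1_mid wrist {'position': [0.4699, -0.1461, 0.0382], 'p': 0.59}
```

View pics/w1.png

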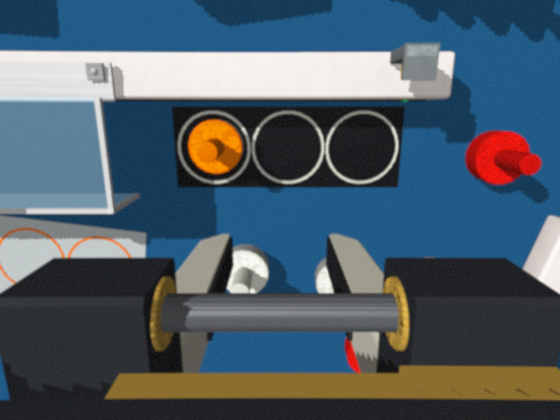

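View pics/s3.png

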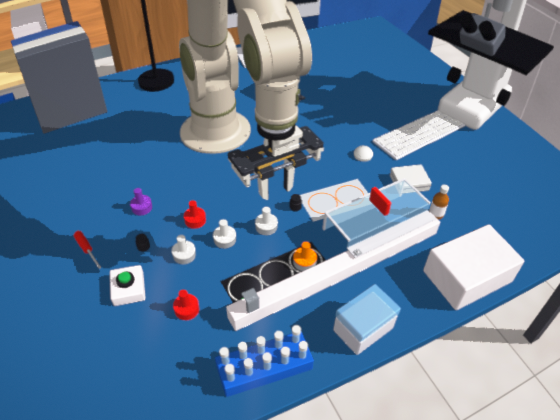

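The guard is fully open. In the wrist view the rings are at about (214,147), (288,147) and (362,147), with the orange pot slightly off-centre in the left one. Next I'll fit the rings and the pot.

```bash
cat >> h.py <<'E'
from scipy.optimize import least_squares
np.set_printoptions(precision=4,suppress=True)
def fitring(p,n,uv,o,thr=110):
    c0=ray(n,[uv],0.,o)[0,:2]
    h,w=p.shape[:2]; yy,xx=np.mgrid[:h,:w]; W=ray(n,np.c_[xx.ravel(),yy.ravel()],0.,o)[:,:2]
    g=p.min(2).ravel(); rr=np.hypot(*(W-c0).T)
    s=(rr<.055)&(rr>.033)&(g>thr); W=W[s]
    r=least_squares(lambda v: np.hypot(*(W-v).T)-.0415,c0,loss='soft_l1',f_scale=.001)
    return r.x,s.sum(),np.median(abs(r.fun))
def fitpot(p,n,uv,o,kind,z=0.072):
    """lid colour mask -> match rendered silhouette of lid disc(r30,z26)+knob(r11,z26..72)"""
    hsv=cv2.cvtColor(p,cv2.COLOR_RGB2HSV)
    if kind=='orange': m=(hsv[...,0]>5)&(hsv[...,0]<22)&(hsv[...,1]>150)&(hsv[...,2]>90)
    else: m=(hsv[...,1]<45)&(hsv[...,2]>95)
    yy,xx=np.mgrid[:420,:560]; m=m&(np.hypot(xx-uv[0],yy-uv[1])<60)
    nl,l,st,c=cv2.connectedComponentsWithStats(m.astype(np.uint8))
    k=1+np.argmin([np.hypot(*(c[i]-uv))-st[i,4]*.05 for i in range(1,nl)]); m=l==k
    a=np.linspace(0,2*np.pi,40)
    def sil(v,full):
        im=np.zeros((420,560),np.uint8)
        for r,zz in ((.03,[0.003 if full else .024,.026]),(.011,[.026,.072])):
            P=np.concatenate([np.c_[v[0]+r*np.cos(a),v[1]+r*np.sin(a),0*a+q] for q in zz])
            h=cv2.convexHull((proj(n,P,o)*16).astype(np.int32)); cv2.fillConvexPoly(im,h,1,shift=4)
        return im>0
    full=kind!='orange'
    from scipy.optimize import minimize
    f=lambda v: (sil(v,full)^m).sum()
    v0=ray(n,[uv],.03,o)[0,:2]; best=None
    st_=.02
    v=v0.copy(); fb=f(v)
    while st_>.0004:
        imp=False
        for d in [(1,0),(-1,0),(0,1),(0,-1),(1,1),(-1,-1),(1,-1),(-1,1)]:
            w=v+st_*np.array(d); x=f(w)
            if x<fb: v,fb,imp=w,x,True
        if not imp: st_/=2
    return v,fb,m.sum()
E
python3 - <<'E'
from h import *
o=observe(); p,d=read_camera("wrist")
for uv in [(214,147),(288,147),(362,147)]: print(fitring(p,"wrist",uv,o))
print("warmed",fitpot(p,"wrist",(212,148),o,'orange'))
p,d=read_camera("scene")
print("warmed sc",fitpot(p,"scene",(305,257),o,'orange'))
for uv in [(266,222),(224,234),(182,250)]: print("fresh sc",fitpot(p,"scene",uv,o,'w'))
p,d=read_camera("top")
for uv in [(289,230),(331,231),(371,229)]: print("fresh top",fitpot(p,"top",uv,o,'w'))
E
```

```text
(array([0.6205, 0.0214]), np.int64(559), np.float64(0.0007989315489241935))
(array([ 0.6268, -0.0662]), np.int64(848), np.float64(0.0012711368194910574))
(array([ 0.633 , -0.1527]), np.int64(876), np.float64(0.0012597891916644524))
warmed (array([0.6244, 0.0171]), np.int64(74), np.int64(2432))
warmed sc (array([0.6307, 0.0161]), np.int64(29), np.int64(426))
fresh sc (array([ 0.4746, -0.0239]), np.int64(47), np.int64(441))
fresh sc (array([ 0.4699, -0.1425]), np.int64(47), np.int64(465))
fresh sc (array([ 0.4753, -0.2599]), np.int64(61), np.int64(480))
fresh top (array([ 0.4922, -0.0439]), np.int64(5669), np.int64(6065))
fresh top (array([ 0.5073, -0.1468]), np.int64(7425), np.int64(7826))
fresh top (array([ 0.4723, -0.224 ]), np.int64(4061), np.int64(4468))
```

```bash
python3 -m pendant '0.05 0.2 0 0 0 0 0.5; 0.108 0.375 -0.1 0 0 0 0.5; 0.108 0.375 -0.4 0 0 0 0.5; 0.108 0.375 -0.65 0 0 0 0.5;0.108 0.375 -0.65 0 0 0 0.5'; python3 - <<'E'
from h import *
save("wrist","w2")
save("scene","s4",(220,180,400,320),4)
E
```

```text
time: 8.48
eef_pos: [0.6225, 0.0158, 0.1305]
eef_rot: [3.135, -0.0, -1.5]
force: [0.0, -0.2, 0.7]
opening: 0.0466
```

View pics/w2.png

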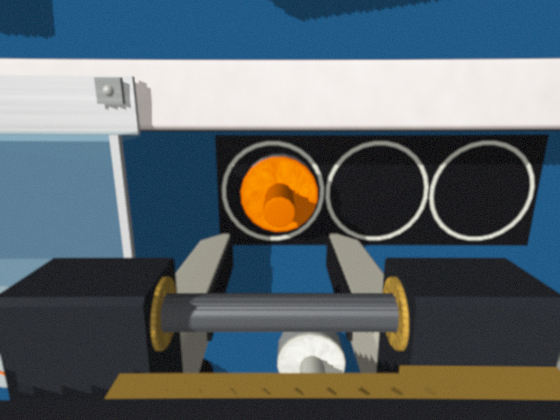

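View pics/s4.png

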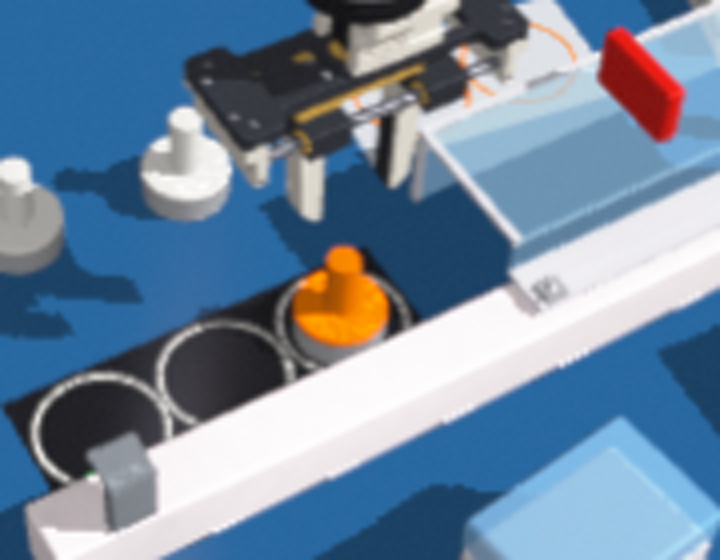

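```bash
python3 - <<'E'
from h import *
o=observe(); p,d=read_camera("wrist")
print(o['eef_pos'])
print("warmed",fitpot(p,"wrist",(279,200),o,'orange'))
for uv in [(273,190),(377,190),(481,190)]: print(fitring(p,"wrist",uv,o))
E
```

```text
[0.6254 0.0157 0.1345]
warmed (array([0.6246, 0.0169]), np.int64(68), np.int64(4521))
(array([0.6232, 0.0212]), np.int64(1533), np.float64(0.003075769207810254))
(array([ 0.6278, -0.066 ]), np.int64(2090), np.float64(0.0021757804874021243))
(array([ 0.6348, -0.1527]), np.int64(1876), np.float64(0.0019954095943128837))
```

```bash
python3 -m pendant '0 0 -0.2 0 0 0 0.5; 0 0 -0.4 0 0 0 0.5; 0 0 -0.485 0 0 0 0.5; 0 0 -0.485 0 0 0 0.5; 0 0 -0.485 0 0 0 1; 0 0 -0.485 0 0 0 1; 0 0 -0.485 0 0 0 1;0 0 -0.485 0 0 0 1'; python3 - <<'E'
from h import *
save("scene","s5",(220,180,400,320),4)
E
```

```text
time: 9.62
eef_pos: [0.6252, 0.016, 0.0374]
eef_rot: [-3.14, 0.0, -1.5]
force: [-0.4, 0.2, 7.9]
opening: 0.0215
```

View pics/s5.png

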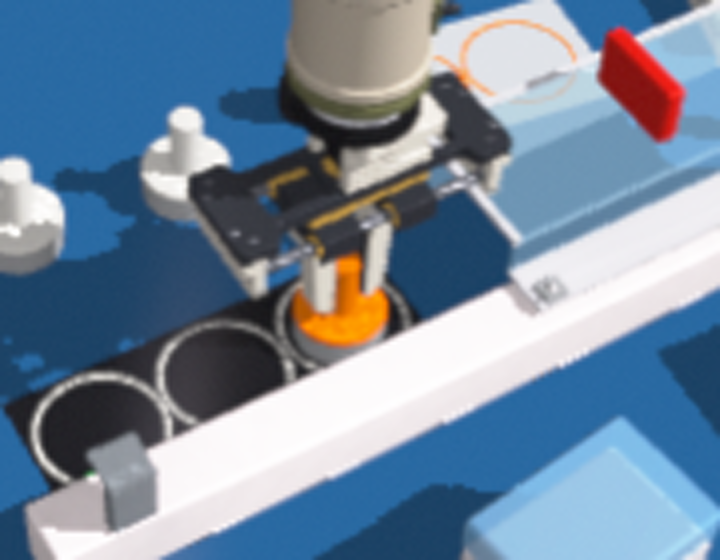

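```bash
python3 -m pendant '-0.11 0.015 0 0 0 0 1; -0.225 0.03 0 0 0 0 1; -0.34 0.07 0 0 0 0 1; -0.45 0.12 0 0 0 0 1; -0.55 0.25 0 0 0 0 1; -0.6 0.38 0 0 0 0 1; -0.7 0.5 0 0 0 0 1;-0.74 0.6 0 0 0 0 1'; python3 - <<'E'
from h import *
save("scene","s6",(220,130,400,270),4)
save("wrist","w6")
E
```

```text
time: 10.68
eef_pos: [0.4771, 0.1357, 0.0373]
eef_rot: [-3.14, -0.001, -1.501]
force: [3.1, -5.8, 7.9]
opening: 0.0212
```

View pics/s6.png

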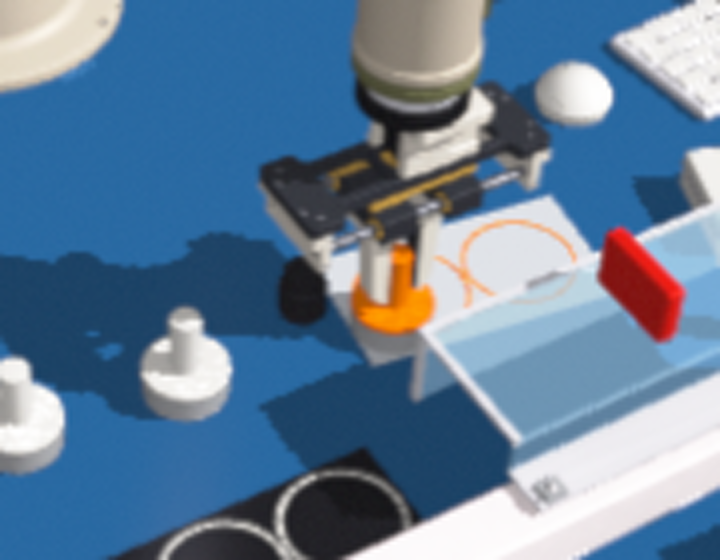

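View pics/w6.png

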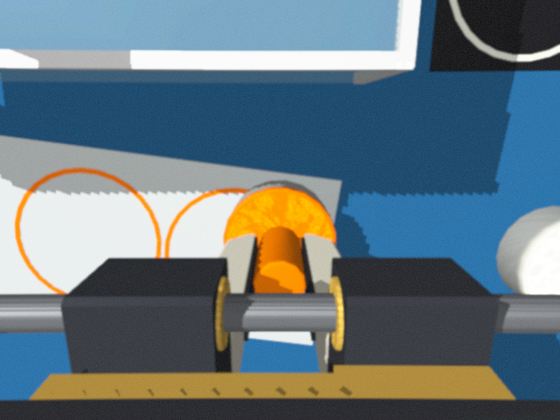

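```bash
cat >> h.py <<'E'
def fitorange(n,o,g0,g1,p=None):
    if p is None: p,_=read_camera(n)
    hsv=cv2.cvtColor(p,cv2.COLOR_RGB2HSV)
    m=(hsv[...,0]>5)&(hsv[...,0]<22)&(hsv[...,1]>90)&(hsv[...,2]>110)
    ys,xs=np.nonzero(m); W=ray(n,np.c_[xs,ys],0.,o)[:,:2]
    g=np.array([*g0,*g1],float)
    def dd(v,W): return np.minimum(abs(np.hypot(*(W-v[:2]).T)-.0415),abs(np.hypot(*(W-v[2:]).T)-.0415))
    for _ in range(3):
        W2=W[dd(g,W)<.008]
        r=least_squares(lambda v: np.r_[dd(v,W2), 3*(np.hypot(*(v[:2]-v[2:]))-.088)],g,loss='soft_l1',f_scale=.001); g=r.x
    return g,len(W2),np.median(dd(g,W2))
E
python3 - <<'E'
from h import *
o=observe();print(o['eef_pos']); print(fitorange("wrist",o,(.4623,.2518),(.4574,.164)))
E
```

```text
[0.4764 0.1381 0.0374]
(array([0.4607, 0.2522, 0.4552, 0.1661]), 5042, np.float64(0.0014523103469030012))
```

```bash
python3 -m pendant '-0.05 0.07 0 0 0 0 1; -0.1 0.14 0 0 0 0 1; -0.1 0.14 0 0 0 0 1;-0.1 0.14 0 0 0 0 0.6; -0.1 0.14 0 0 0 0 0.5; -0.1 0.14 0 0 0 0 0.5'; python3 -m pendant '0 0 0.2 0 0 0 0.5; 0 0 0.5 0 0 0 0.5; 0 -0.2 0.8 0 0 0 0.5; 0.2 -0.5 0.8 0 0 0 0.5;0.2 -0.5 0.8 0 0 0 0.5; 0.2 -0.5 0.8 0 0 0 0.5'; python3 - <<'E'
from h import *
save("wrist","w7")
save("scene","s7")
E
```

```text
time: 11.58
eef_pos: [0.4567, 0.1636, 0.0365]
eef_rot: [3.141, -0.0, -1.501]
force: [-0.2, -0.1, 0.5]
opening: 0.0446
time: 12.32
eef_pos: [0.4966, 0.0631, 0.1962]
eef_rot: [3.141, -0.0, -1.502]
force: [-0.4, 0.8, -0.3]
opening: 0.0467
```

View pics/w7.png

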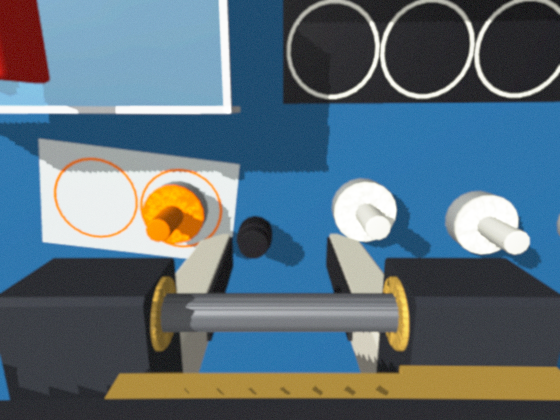

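View pics/s7.png

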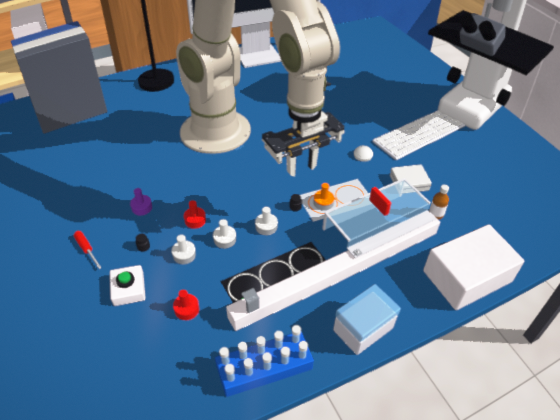

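The warmed pot is on the right orange ring, at (172,212) in the wrist view. Two fresh pots show at (364,210) and (484,222). I'll measure the offset and the nearest fresh pot.

```bash
python3 - <<'E'
from h import *
o=observe();print(o['eef_pos']); p,_=read_camera("wrist");print(fitorange("wrist",o,(.4623,.2518),(.4574,.164),p))
print("warmed",fitpot(p,"wrist",(172,212),o,'orange'))
print("fresh",fitpot(p,"wrist",(364,210),o,'w'))
print("fresh",fitpot(p,"wrist",(484,222),o,'w'))
for uv in [(334,48),(427,48)]: print(fitring(p,"wrist",uv,o))
E
```

```text
[0.4957 0.0649 0.1958]
(array([0.4605, 0.2523, 0.4566, 0.1633]), 1822, np.float64(0.0011106847709688658))
warmed (array([0.4568, 0.1658]), np.int64(662), np.int64(2914))
fresh (array([ 0.4716, -0.0228]), np.int64(1183), np.int64(4298))
fresh (array([ 0.4668, -0.142 ]), np.int64(170), np.int64(3960))
(array([0.6204, 0.0213]), np.int64(1561), np.float64(0.001270788296163991))
(array([ 0.6266, -0.0654]), np.int64(1949), np.float64(0.001574088634151323))
```

```bash
python3 -m pendant '-0.06 -0.22 0 0 0 0 0.5; -0.118 -0.435 -0.15 0 0 0 0.5; -0.118 -0.435 -0.3 0 0 0 0.5; -0.118 -0.435 -0.4 0 0 0 0.5; -0.118 -0.435 -0.4 0 0 0 0.5'; python3 - <<'E'
from h import *
save("wrist","w8");save("scene","s8",(190,150,370,290),4)
o=observe();print(o['eef_pos']); p,_=read_camera("wrist")
E
```

```text
time: 13.1
eef_pos: [0.4718, -0.022, 0.1152]
eef_rot: [3.138, 0.0, -1.498]
force: [1.0, 0.9, -0.5]
opening: 0.0468
[ 0.4729 -0.0222  0.1166]
```

View pics/w8.png

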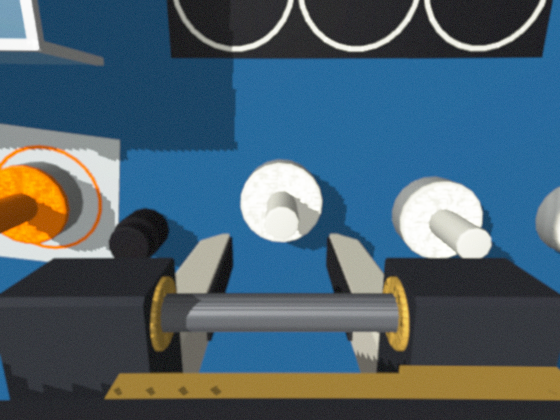

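View pics/s8.png

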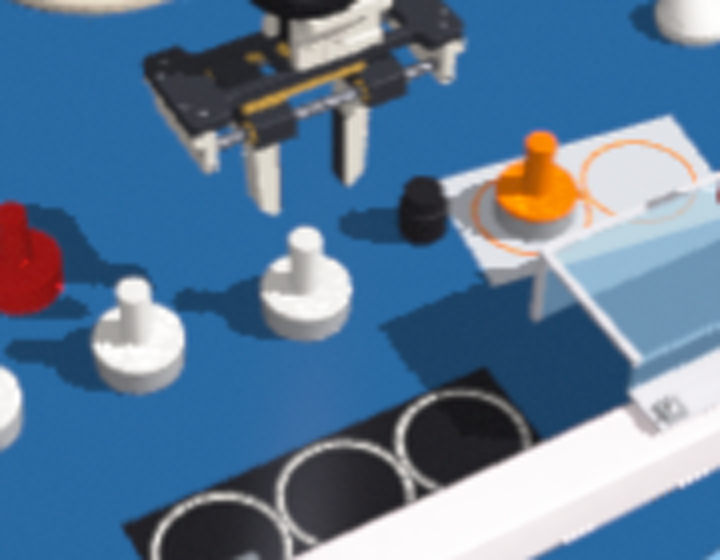

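```bash
python3 - <<'E'
from h import *
o=observe();print(o['eef_pos']); p,_=read_camera("wrist")
print("fresh",fitpot(p,"wrist",(281,202),o,'w'))
E
python3 -m pendant '0 0 -0.2 0 0 0 0.5; 0 0 -0.395 0 0 0 0.5; 0 0 -0.395 0 0 0 0.5; 0 0 -0.395 0 0 0 1; 0 0 -0.395 0 0 0 1; 0 0 -0.395 0 0 0 1;0 0 -0.395 0 0 0 1'
```

```text
[ 0.4733 -0.0224  0.117 ]
fresh (array([ 0.4718, -0.0231]), np.int64(200), np.int64(5150))
time: 14.18
eef_pos: [0.4738, -0.0231, 0.0387]
eef_rot: [-3.14, -0.0, -1.5]
force: [-1.2, 0.1, 11.7]
opening: 0.0217
```

```bash
python3 -m pendant '0.12 0.036 0 0 0 0 1; 0.24 0.072 0 0 0 0 1; 0.36 0.11 0 0 0 0 1; 0.48 0.145 0 0 0 0 1; 0.6 0.18 0 0 0 0 1; 0.7 0.21 0 0 0 0 1; 0.742 0.222 0 0 0 0 1; 0.742 0.222 0 0 0 0 1'; python3 - <<'E'
from h import *
save("wrist","w9");save("scene","s9",(190,150,370,290),4)
E
```

```text
time: 15.18
eef_pos: [0.6209, 0.0212, 0.0385]
eef_rot: [3.14, 0.0, -1.5]
force: [-3.3, -0.1, 7.7]
opening: 0.0218
```

View pics/s9.png

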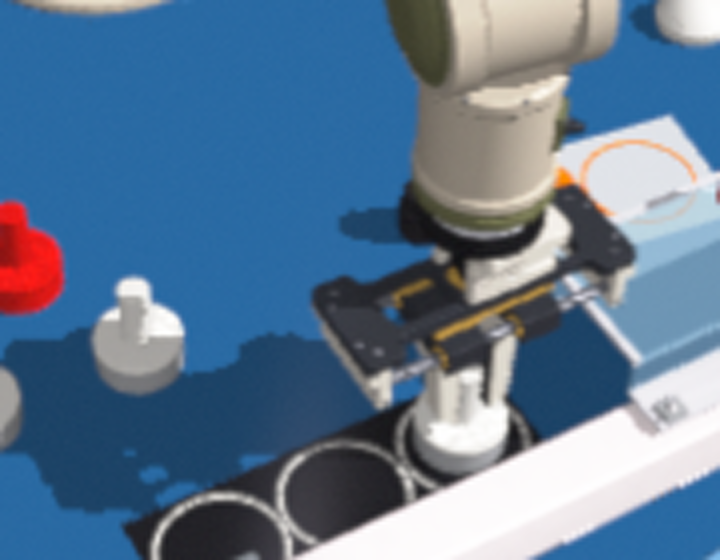

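View pics/w9.png

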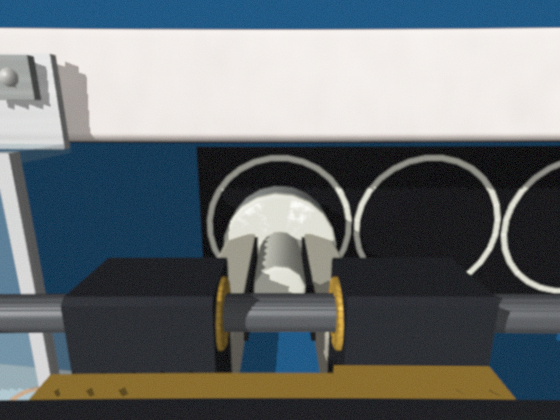

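```bash
python3 -m pendant '0 0 0 0 0 0 0.6; 0 0 0 0 0 0 0.5; 0 0 0 0 0 0 0.5; 0 0 0.2 0 0 0 0.5; 0 0 0.5 0 0 0 0.5; -0.25 -0.25 0.8 0 0 0 0.5; -0.5 -0.5 0.8 0 0 0 0.5; -0.6 -0.65 0.8 0 0 0 0.5'; python3 - <<'E'
from h import *
o=observe();print(o['eef_pos']);
save("wrist","w10");save("scene","s10")
E
```

```text
time: 16.27
eef_pos: [0.5044, -0.1048, 0.1981]
eef_rot: [-3.14, -0.0, -1.499]
force: [0.5, -1.5, 0.2]
opening: 0.0464
[ 0.5044 -0.1048  0.1981]
```

View pics/w10.png

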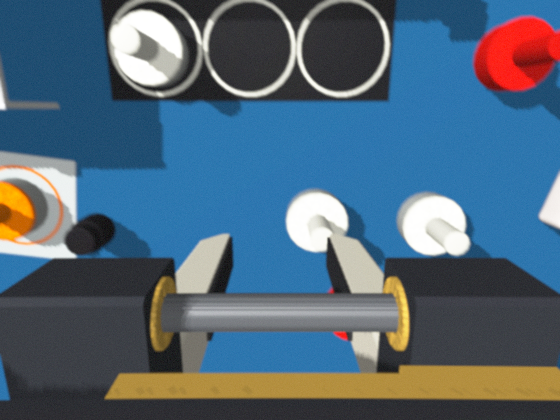

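View pics/s10.png

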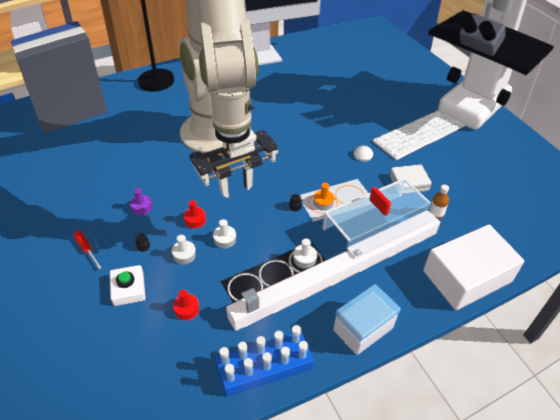

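```bash
python3 - <<'E'
from h import *
o=observe();print(o['eef_pos']); p,_=read_camera("wrist")
for uv in [(155,47),(249,47),(343,47)]: print(fitring(p,"wrist",uv,o))
for uv in [(150,47),(317,220),(432,222)]: print("fresh",fitpot(p,"wrist",uv,o,'w'))
p,_=read_camera("scene")
for uv in [(305,254),(224,234),(182,250)]: print("fresh sc",fitpot(p,"scene",uv,o,'w'))
E
```

```text
[ 0.501  -0.1093  0.1981]
(array([0.6179, 0.0162]), np.int64(2529), np.float64(0.004264350083238631))
(array([ 0.6265, -0.0666]), np.int64(1577), np.float64(0.0016111841991233583))
(array([ 0.6327, -0.1533]), np.int64(1181), np.float64(0.0012738897851323414))
fresh (array([0.617 , 0.0253]), np.int64(1551), np.int64(5812))
fresh (array([ 0.4671, -0.1432]), np.int64(990), np.int64(3901))
fresh (array([ 0.4716, -0.2596]), np.int64(142), np.int64(3523))
fresh sc (array([0.6196, 0.0219]), np.int64(3065), np.int64(3563))
fresh sc (array([ 0.4699, -0.1425]), np.int64(47), np.int64(465))
fresh sc (array([ 0.4753, -0.2599]), np.int64(58), np.int64(483))
```

```bash
python3 -m pendant '-0.1 -0.1 0 0 0 0 0.5; -0.17 -0.17 -0.2 0 0 0 0.5; -0.17 -0.17 -0.4 0 0 0 0.5;  -0.17 -0.17 -0.4 0 0 0 0.5'; python3 - <<'E'
from h import *
o=observe();print(o['eef_pos']); p,_=read_camera("wrist"); cv2.imwrite("pics/w11.png",p[:,:,::-1])
for uv in [(281,202)]: print("fresh",fitpot(p,"wrist",uv,o,'w'))
E
```

```text
time: 16.98
eef_pos: [0.4708, -0.1367, 0.1148]
eef_rot: [3.137, 0.002, -1.499]
force: [-0.1, 0.0, 0.8]
opening: 0.0464
[ 0.4708 -0.1367  0.1148]
fresh (array([ 0.4671, -0.1435]), np.int64(182), np.int64(5221))
```

View pics/w11.png

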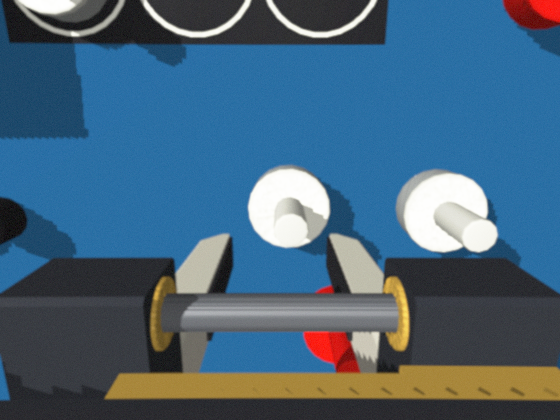

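```bash
python3 -m pendant '-0.005 -0.01 -0.1 0 0 0 0.5; -0.005 -0.01 -0.2 0 0 0 0.5'; python3 -m pendant '0 0 -0.1 0 0 0 0.5; 0 0 -0.195 0 0 0 0.5; 0 0 -0.195 0 0 0 0.5; 0 0 -0.195 0 0 0 1; 0 0 -0.195 0 0 0 1; 0 0 -0.195 0 0 0 1;0 0 -0.195 0 0 0 1'
```

```text
time: 17.27
eef_pos: [0.4723, -0.1396, 0.0781]
eef_rot: [-3.139, -0.001, -1.499]
force: [0.2, -0.0, 0.5]
opening: 0.0464
time: 18.15
eef_pos: [0.4711, -0.1405, 0.0387]
eef_rot: [-3.14, -0.001, -1.5]
force: [0.0, -1.3, 8.1]
opening: 0.0217
```

```bash
python3 -m pendant '0.12 0.055 0 0 0 0 1; 0.24 0.11 0 0 0 0 1; 0.36 0.165 0 0 0 0 1; 0.48 0.22 0 0 0 0 1; 0.6 0.28 0 0 0 0 1; 0.72 0.335 0 0 0 0 1; 0.797 0.37 0 0 0 0 1; 0.797 0.37 0 0 0 0 1'; python3 - <<'E'
from h import *
save("scene","s12",(170,150,350,290),4)
E
```

```text
time: 19.15
eef_pos: [0.6306, -0.0652, 0.0385]
eef_rot: [-3.141, 0.0, -1.499]
force: [-0.3, 1.0, 4.1]
opening: 0.0218
```

View pics/s12.png

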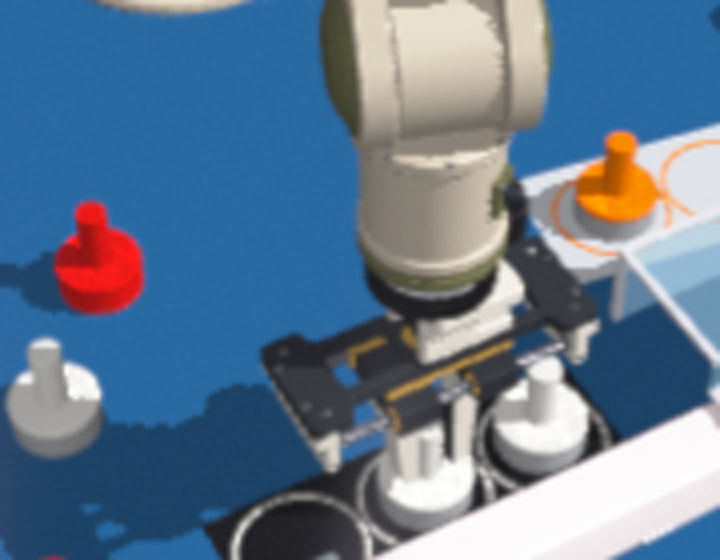

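```bash
python3 -m pendant '0 0 0 0 0 0 0.6; 0 0 0 0 0 0 0.5; 0 0 0 0 0 0 0.5; 0 0 0.2 0 0 0 0.5; 0 0 0.5 0 0 0 0.5; -0.25 -0.25 0.8 0 0 0 0.5; -0.45 -0.5 0.8 0 0 0 0.5; -0.45 -0.6 0.8 0 0 0 0.5'; python3 -m pendant '0 0 0 0 0 0 0.5;0 0 0 0 0 0 0.5'; python3 - <<'E'
from h import *
o=observe();print(o['eef_pos']);
p,_=read_camera("wrist");cv2.imwrite("pics/w13.png",p[:,:,::-1])
E
```

```text
time: 20.2
eef_pos: [0.5377, -0.1877, 0.1993]
eef_rot: [-3.141, -0.0, -1.501]
force: [1.0, -0.9, 0.3]
opening: 0.0468
time: 20.45
eef_pos: [0.5399, -0.1855, 0.1978]
eef_rot: [-3.142, 0.001, -1.5]
force: [0.0, -0.2, -1.1]
opening: 0.0465
[ 0.5399 -0.1855  0.1978]
```

View pics/w13.png

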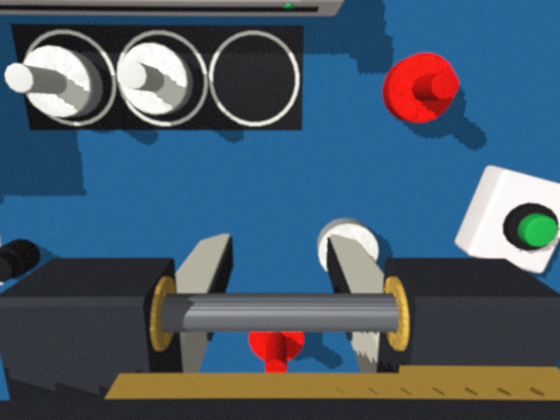

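```bash
sed -i "s/    yy,xx=np.mgrid\[:420,:560\]; m=m&(np.hypot(xx-uv\[0\],yy-uv\[1\])<60)/    m=cv2.morphologyEx(m.astype(np.uint8),cv2.MORPH_OPEN,cv2.getStructuringElement(cv2.MORPH_ELLIPSE,(9,9)))>0 if n=='wrist' else m\n    yy,xx=np.mgrid[:420,:560]; m=m\&(np.hypot(xx-uv[0],yy-uv[1])<60)/" h.py
python3 - <<'E'
from h import *
o=observe()
p,_=read_camera("wrist")
for uv in [(60,80),(158,78)]: print("fresh",fitpot(p,"wrist",uv,o,'w'))
E
python3 -m pendant '-0.17 -0.18 0 0 0 0 0.5; -0.345 -0.37 -0.1 0 0 0 0.5; -0.345 -0.37 -0.3 0 0 0 0.5;  -0.345 -0.37 -0.4 0 0 0 0.5;-0.345 -0.37 -0.4 0 0 0 0.5;-0.345 -0.37 -0.4 0 0 0 0.5'; python3 - <<'E'
from h import *
o=observe();print(o['eef_pos']); p,_=read_camera("wrist"); cv2.imwrite("pics/w14.png",p[:,:,::-1])
for uv in [(281,202)]: print("fresh",fitpot(p,"wrist",uv,o,'w'))
E
```

```text
fresh (array([0.6163, 0.0219]), np.int64(738), np.int64(4545))
fresh (array([ 0.6253, -0.0622]), np.int64(261), np.int64(4261))
time: 21.3
eef_pos: [0.4715, -0.2596, 0.1183]
eef_rot: [-3.141, -0.0, -1.499]
force: [-0.9, -0.0, 0.1]
opening: 0.0467
[ 0.4715 -0.2596  0.1183]
fresh (array([ 0.4716, -0.2603]), np.int64(187), np.int64(5113))
```

View pics/w14.png

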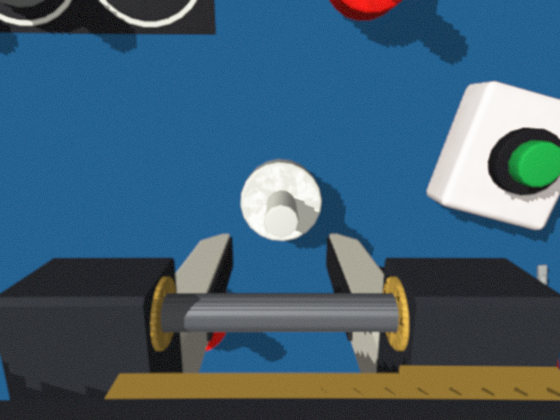

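```bash
python3 -m pendant '0 0 -0.2 0 0 0 0.5; 0 0 -0.4 0 0 0 0.5; 0 0 -0.4 0 0 0 0.5; 0 0 -0.4 0 0 0 1; 0 0 -0.4 0 0 0 1; 0 0 -0.4 0 0 0 1;0 0 -0.4 0 0 0 1'
```

```text
time: 22.22
eef_pos: [0.4715, -0.2604, 0.0391]
eef_rot: [-3.14, -0.001, -1.5]
force: [-0.1, 0.1, 9.3]
opening: 0.0215
```

```bash
python3 -m pendant '0.12 0.08 0 0 0 0 1; 0.24 0.16 0 0 0 0 1; 0.36 0.24 0 0 0 0 1; 0.48 0.32 0 0 0 0 1; 0.6 0.4 0 0 0 0 1; 0.72 0.48 0 0 0 0 1; 0.81 0.535 0 0 0 0 1; 0.81 0.535 0 0 0 0 1';  python3 -m pendant '0 0 0 0 0 0 0.6; 0 0 0 0 0 0 0.5; 0 0 0 0 0 0 0.5; 0 0 0.2 0 0 0 0.5; 0 0 0.5 0 0 0 0.5; -0.25 0 0.8 0 0 0 0.5; -0.25 0.2 0.8 0 0 0 0.5; -0.25 0.4 0.8 0 0 0 0.5'; python3 -m pendant '0 0 0.2 0 0 0 0.5;0 0 0.2 0 0 0 0.5;0 0 0.2 0 0 0 0.5';python3 - <<'E'
from h import *
o=observe();print(o['eef_pos']);
p,_=read_camera("wrist");cv2.imwrite("pics/w15.png",p[:,:,::-1])
save("scene","s15",(170,150,350,290),4)
save("scene","s15f")
E
```

```text
time: 23.22
eef_pos: [0.6349, -0.1519, 0.0391]
eef_rot: [-3.139, -0.0, -1.498]
force: [3.0, 3.4, 4.5]
opening: 0.0215
time: 24.22
eef_pos: [0.5822, -0.073, 0.1997]
eef_rot: [-3.139, 0.0, -1.502]
force: [1.3, 0.3, -0.7]
opening: 0.0467
time: 24.6
eef_pos: [0.5823, -0.0732, 0.2376]
eef_rot: [3.141, 0.0, -1.501]
force: [-0.4, 0.6, -0.8]
opening: 0.0468
[ 0.5823 -0.0732  0.2376]
```

View pics/w15.png

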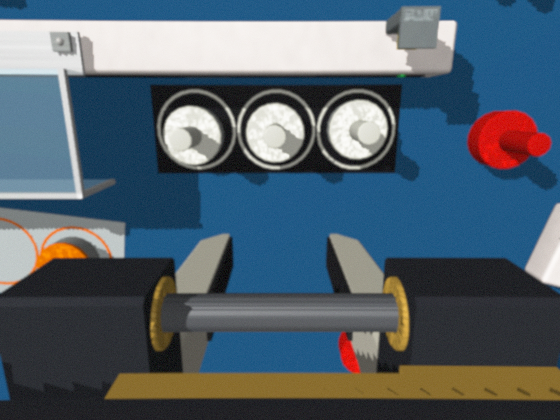

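View pics/s15.png

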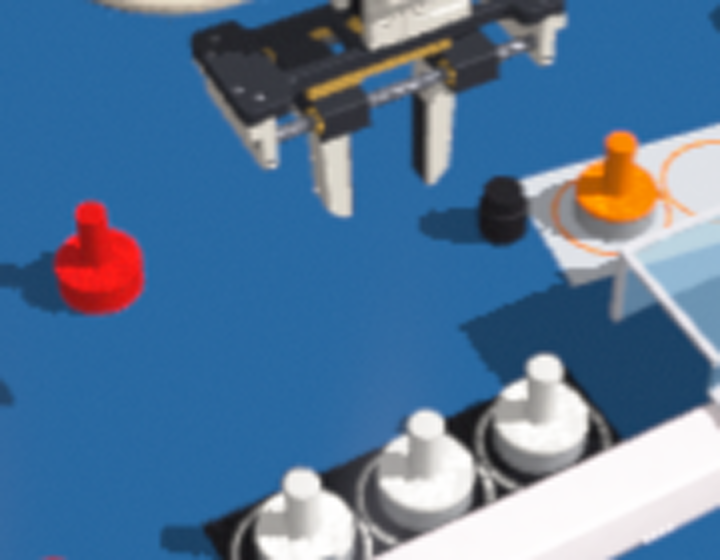

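```bash
python3 - <<'E'
from h import *
o=observe()
p,_=read_camera("wrist")
for uv in [(192,135),(274,133),(357,130)]: print("fresh",fitpot(p,"wrist",uv,o,'w'))
for uv,c in [((197,128),(.6205,.0214)),((277,128),(.6268,-.066)),((357,128),(.633,-.153))]: print("ring",fitring(p,"wrist",uv,o,150))
p,_=read_camera("scene")
print("warmed sc",fitpot(p,"scene",(323,196),o,'orange'))
print(fitorange("scene",o,(.4623,.2518),(.4574,.164),p))
hsv=cv2.cvtColor(p,cv2.COLOR_RGB2HSV)
# draw expected overlays enlarged on the scene
def circ(c,r,z): a=np.linspace(0,2*np.pi,60); return np.c_[c[0]+r*np.cos(a),c[1]+r*np.sin(a),0*a+z]
im=cv2.resize(p[160:310,210:390,::-1].copy(),None,fx=4,fy=4,interpolation=cv2.INTER_CUBIC)
for c in [(.6205,.0214),(.6268,-.066),(.633,-.153),(.4570,.1635)]:
    for r,z,col in [(.0415,0,(255,0,255)),(.03,0,(0,255,0)),(.03,.026,(0,255,255)),(.011,.072,(0,255,255))]:
        q=(proj("scene",circ(c,r,z))-[210,160]+.5)*4
        cv2.polylines(im,[q.astype(np.int32)],True,col,1)
cv2.imwrite("pics/ov.png",im)
E
```

```text
fresh (array([0.6151, 0.0238]), np.int64(238), np.int64(2844))
fresh (array([ 0.6256, -0.0644]), np.int64(63), np.int64(2818))
fresh (array([ 0.6345, -0.1506]), np.int64(89), np.int64(2890))
ring (array([0.6253, 0.0171]), np.int64(578), np.float64(0.0026331476293450576))
ring (array([ 0.6337, -0.0665]), np.int64(548), np.float64(0.003967117680610234))
ring (array([ 0.6335, -0.1528]), np.int64(259), np.float64(0.0008594552643166609))
warmed sc (array([0.4635, 0.1623]), np.int64(46), np.int64(298))
(array([0.4634, 0.2521, 0.4586, 0.1642]), 158, np.float64(0.0014923674285690462))
```

View pics/ov.png

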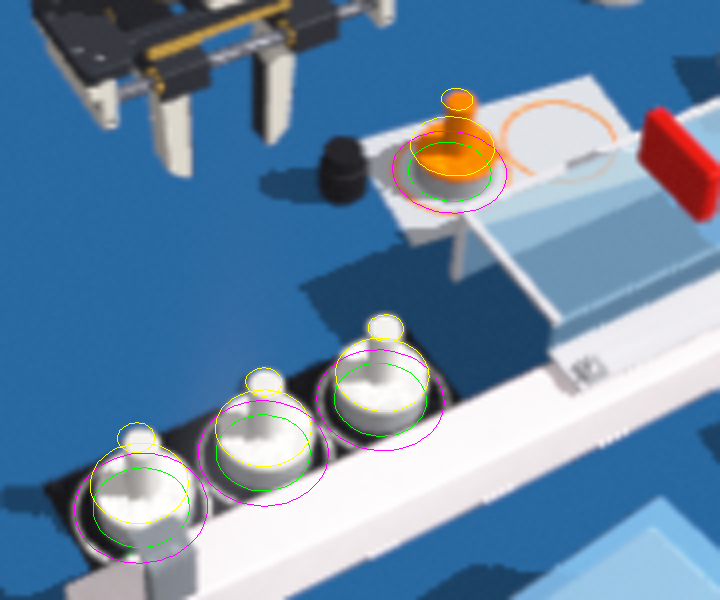

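The three fresh pots are in their rings, and the left one may be a few mm off towards the robot. I'll take a closer look from above it.

```bash
python3 -m pendant '0.05 0.2 -0.15 0 0 0 0.5; 0.05 0.35 -0.3 0 0 0 0.5; 0.05 0.45 -0.4 0 0 0 0.5;0.05 0.45 -0.4 0 0 0 0.5;0.05 0.45 -0.4 0 0 0 0.5';python3 - <<'E'
from h import *
o=observe();print(o['eef_pos']);
p,_=read_camera("wrist");
uv0=proj("wrist",[[.6205,.0214,.03]],o)[0];print(uv0)
print("fresh",fitpot(p,"wrist",tuple(uv0),o,'w'))
def circ(c,r,z): a=np.linspace(0,2*np.pi,60); return np.c_[c[0]+r*np.cos(a),c[1]+r*np.sin(a),0*a+z]
im=p[:,:,::-1].copy()
c=(.6205,.0214)
for r,z,col in [(.0415,0,(255,0,255)),(.03,.0,(0,255,0)),(.03,.026,(0,255,255)),(.011,.072,(0,0,255))]:
        cv2.polylines(im,[proj("wrist",circ(c,r,z),o).astype(np.int32)],True,col,1)
cv2.imwrite("pics/w16.png",im)
E
```

```text
time: 25.48
eef_pos: [0.5931, 0.0157, 0.1584]
eef_rot: [-3.141, -0.001, -1.501]
force: [0.9, -0.4, -0.8]
opening: 0.0464
[0.5931 0.0157 0.1584]
[275.1216 159.2666]
fresh (array([0.6155, 0.0208]), np.int64(236), np.int64(4304))
```

View pics/w16.png

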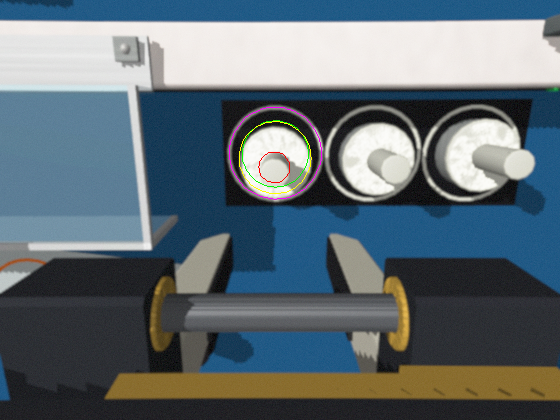

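```bash
python3 -m pendant '0 0 0.25 0 0 0 1; 0 0.2 0.45 0 0 0 1; 0.03 0.45 0.45 0 0 0 1; 0.05 0.7 0.45 0 0 0 1; 0.05 0.95 0.45 0 0 0 1' && python3 -m pendant '0 0.25 0 0 0 0 1; 0 0.5 0 0 0 0 1; 0 0.5 0 0 0 0 1';python3 - <<'E'
from h import *
o=observe();print(o['eef_pos']);
save("wrist","w17"); save("scene","s17")
for r in mark_of("guard_handle","wrist"): print(r)
E
```

```text
time: 26.15
eef_pos: [0.6037, 0.2071, 0.2495]
eef_rot: [-3.139, 0.0, -1.502]
force: [0.4, -0.4, 0.4]
opening: 0.002
time: 26.52
eef_pos: [0.6023, 0.3112, 0.2484]
eef_rot: [-3.141, 0.002, -1.495]
force: [-0.4, -0.7, -0.3]
opening: 0.0004
[0.6023 0.3112 0.2484]
{'position': [0.6085, 0.2449, 0.1085], 'p': 0.94}
```

View pics/w17.png

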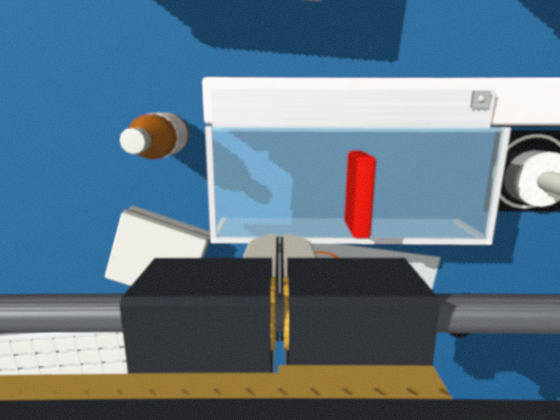

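View pics/s17.png

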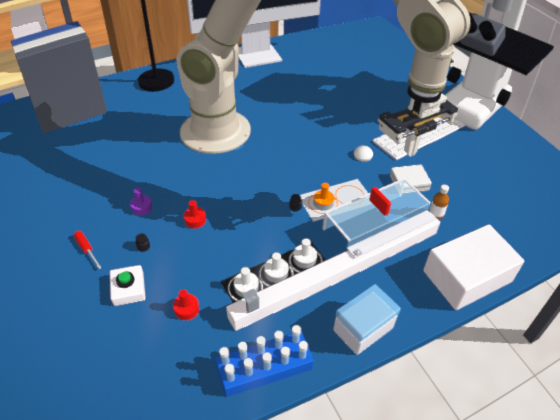

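```bash
python3 - <<'E'
from h import *
p,_=read_camera("top")
im=p[120:290,170:390,::-1]; im=cv2.resize(np.ascontiguousarray(im),None,fx=3.5,fy=3.5,interpolation=cv2.INTER_CUBIC)
def circ(c,r,z): a=np.linspace(0,2*np.pi,60); return np.c_[c[0]+r*np.cos(a),c[1]+r*np.sin(a),0*a+z]
for c in [(.6205,.0214),(.6268,-.066),(.633,-.153),(.4570,.1635)]:
    for r,z,col in [(.0415,0,(255,0,255)),(.03,.026,(0,255,255)),(.011,.072,(0,0,255))]:
        q=(proj("top",circ(c,r,z))-[170,120]+.5)*3.5
        cv2.polylines(im,[q.astype(np.int32)],True,col,1)
cv2.imwrite("pics/t17.png",im)
E
```

```text
(no output)
```

View pics/t17.png

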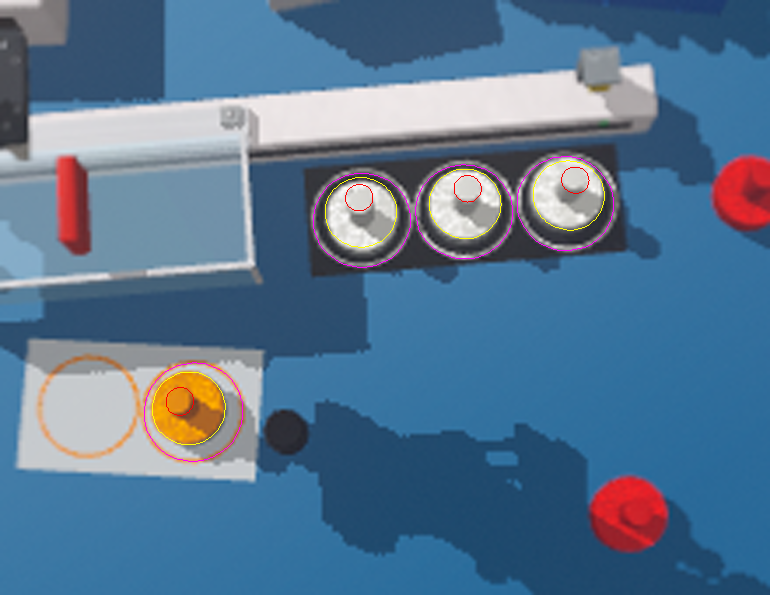

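Seen from the top, all four pots match their ring overlays to within a few mm. Now I'll lower behind the handle and push the guard shut.

```bash
python3 -m pendant '0 0 -0.25 0 0 0 1; 0 0 -0.5 0 0 0 1; 0 0 -0.7 0 0 0 1;0 0 -0.7 0 0 0 1' && python3 -m pendant '0.005 -0.12 0 0 0 0 1; 0.015 -0.24 0 0 0 0 1; 0.025 -0.36 0 0 0 0 1; 0.035 -0.48 0 0 0 0 1; 0.04 -0.6 0 0 0 0 1; 0.05 -0.72 0 0 0 0 1; 0.06 -0.84 0 0 0 0 1; 0.07 -0.96 0 0 0 0 1'; python3 - <<'E'
from h import *
save("scene","s18",(170,130,450,340),2.8)
E
```

```text
time: 27.22
eef_pos: [0.6017, 0.3044, 0.1058]
eef_rot: [3.137, -0.003, -1.502]
force: [0.0, 0.1, 0.8]
opening: 0.0001
time: 28.22
eef_pos: [0.6164, 0.1133, 0.1079]
eef_rot: [3.141, 0.0, -1.5]
force: [-0.2, 1.0, 2.4]
opening: 0.0007
```

View pics/s18.png

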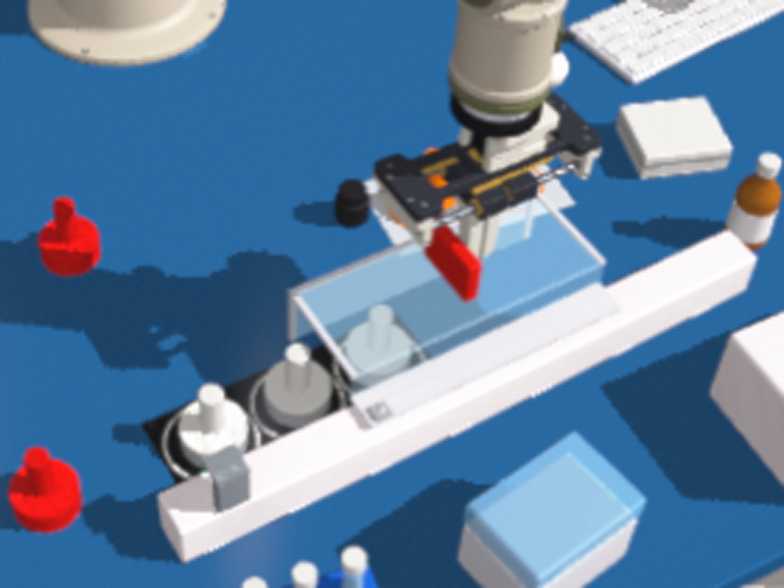

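```bash
python3 -m pendant '0.01 -0.12 0 0 0 0 1; 0.02 -0.24 0 0 0 0 1; 0.025 -0.36 0 0 0 0 1; 0.035 -0.48 0 0 0 0 1; 0.04 -0.58 0 0 0 0 1; 0.045 -0.66 0 0 0 0 1; 0.045 -0.66 0 0 0 0 1' && python3 -m pendant '0 -0.025 0 0 0 0 1; 0 -0.05 0 0 0 0 1; 0 -0.075 0 0 0 0 1; 0 -0.1 0 0 0 0 1; 0 -0.1 0 0 0 0 1'; python3 - <<'E'
from h import *
save("scene","s19",(200,180,400,340),4)
E
```

```text
time: 29.15
eef_pos: [0.6255, -0.0189, 0.1079]
eef_rot: [3.141, -0.001, -1.502]
force: [-0.3, -0.1, 0.4]
opening: 0.0007
time: 29.78
eef_pos: [0.6262, -0.0347, 0.1079]
eef_rot: [-3.141, 0.002, -1.498]
force: [2.0, 3.2, -0.7]
opening: 0.0006
```

View pics/s19.png

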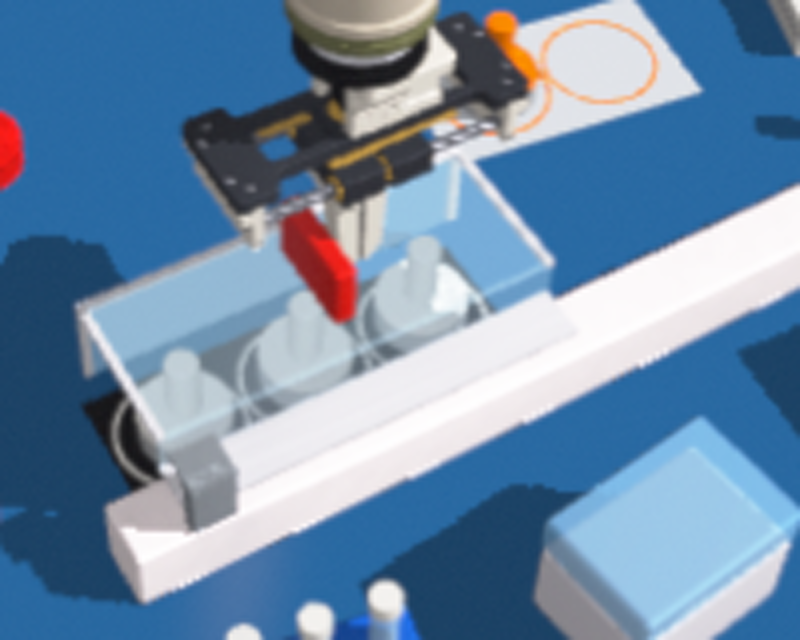

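```bash
python3 -m pendant '0 -0.015 0 0 0 0 1; 0 -0.03 0 0 0 0 1; 0 -0.03 0 0 0 0 1'; python3 -m pendant '0 -0.015 0 0 0 0 1; 0 -0.03 0 0 0 0 1; 0 -0.03 0 0 0 0 1'
```

```text
time: 30.2
eef_pos: [0.6257, -0.0428, 0.108]
eef_rot: [3.141, 0.001, -1.5]
force: [1.0, 4.6, 1.0]
opening: 0.0008
time: 30.58
eef_pos: [0.6257, -0.043, 0.108]
eef_rot: [3.141, 0.006, -1.496]
force: [-0.1, 20.5, 3.8]
opening: 0.0005
```

```bash
python3 -m pendant '0 -0.015 0 0 0 0 1; 0 -0.015 0 0 0 0 1'; python3 -m pendant '0 0.1 0 0 0 0 1; 0 0.15 0.25 0 0 0 1; 0 0.15 0.5 0 0 0 1; 0 0.15 0.6 0 0 0 1'; python3 - <<'E'
from h import *
save("scene","s20",(200,180,400,340),4)
save("wrist","w20")
o=observe()
for n in ["scene","wrist"]:
  for r in mark_of("guard_handle",n): print(n,r)
E
```

```text
time: 30.82
eef_pos: [0.6256, -0.0431, 0.1081]
eef_rot: [3.141, 0.009, -1.494]
force: [-0.5, 28.3, 5.4]
opening: 0.0003
time: 31.32
eef_pos: [0.6264, -0.0234, 0.2309]
eef_rot: [-3.139, -0.001, -1.502]
force: [-0.9, -0.1, -1.5]
opening: 0.0005
scene {'position': [0.6243, -0.0611, 0.1126], 'p': 0.95}
scene {'position': [0.6304, 0.4368, -0.003], 'p': 0.57}
scene {'position': [0.3204, 0.3835, -0.0019], 'p': 0.35}
wrist {'position': [0.6281, -0.0659, 0.1087], 'p': 0.6}
```

View pics/s20.png

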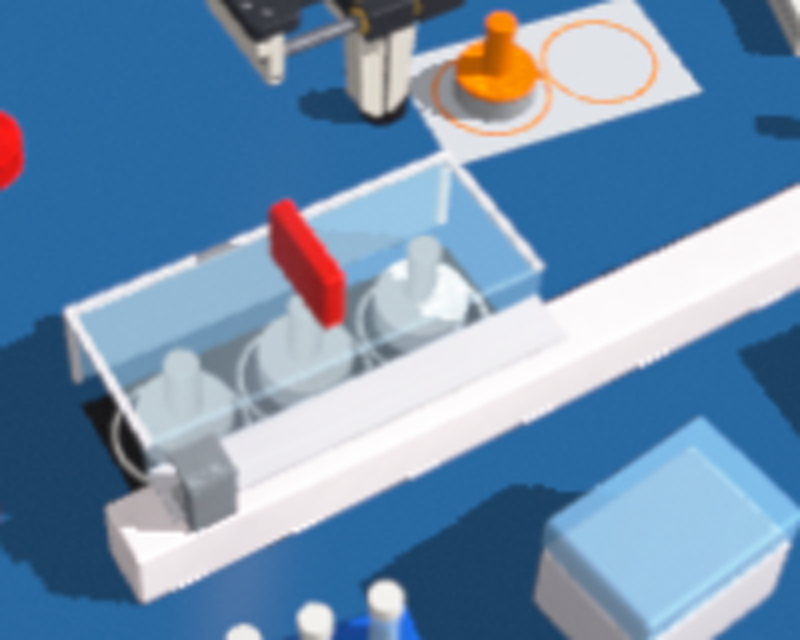

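View pics/w20.png

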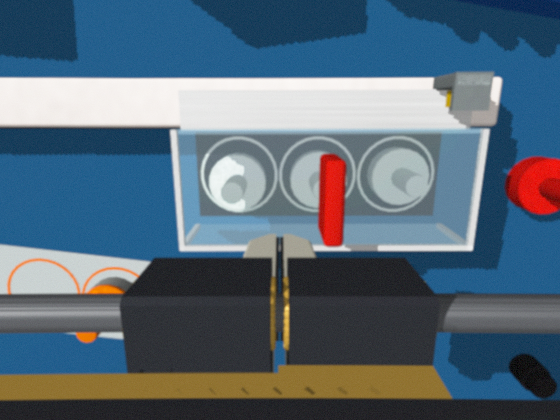

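The handle is back above warm1 (y −0.066), and the guard took 28 N against its stop, so it is past the latch. Next I'll go to the button.

```bash
python3 -m pendant '-0.14 -0.25 0 0 0 0 1; -0.22 -0.5 0 0 0 0 1; -0.3 -0.75 0 0 0 0 1; -0.4 -1 0 0 0 0 1' && python3 -m pendant '-0.05 -0.25 -0.05 0 0 0 1; -0.16 -0.5 -0.1 0 0 0 1; -0.16 -0.75 -0.1 0 0 0 1; -0.16 -0.95 -0.1 0 0 0 1;-0.16 -0.95 -0.1 0 0 0 1;-0.16 -0.95 -0.1 0 0 0 1'; python3 - <<'E'
from h import *
o=observe();print(o['eef_pos'])
p,d=read_camera("wrist"); cv2.imwrite("pics/w21.png",p[:,:,::-1])
hsv=cv2.cvtColor(p,cv2.COLOR_RGB2HSV); m=(hsv[...,0]>45)&(hsv[...,0]<75)&(hsv[...,1]>120)
ys,xs=np.nonzero(m); print(len(xs),xs.mean(),ys.mean())
c,Rm,e=campose("wrist",o); K=np.array([[c['fx'],0,c['cx']],[0,c['fy'],c['cy']],[0,0,1.]])
u=cv2.undistortPoints(np.c_[xs,ys].astype(float).reshape(-1,1,2),K,c['dist_coeffs'])[:,0]; dd=d[ys,xs]
P=np.c_[u[:,0]*dd,-u[:,1]*dd,-dd]@Rm.T+e
P=P[dd>0]; print(np.percentile(P[:,2],[5,50,95])); print(np.median(P,0)); T=P[P[:,2]>np.percentile(P[:,2],95)-.004]; print((T.min(0)+T.max(0))/2, T.mean(0))
print(mark_of("start_top","wrist")); 
p,d=read_camera("scene"); cv2.imwrite("pics/s21.png",p[:,:,::-1]); print(mark_of("start_top","scene"))
E
```

```text
time: 32.02
eef_pos: [0.5443, -0.2236, 0.2261]
eef_rot: [3.139, 0.0, -1.5]
force: [0.6, -0.5, 0.6]
opening: 0.0007
time: 32.78
eef_pos: [0.5131, -0.411, 0.2063]
eef_rot: [3.139, 0.002, -1.5]
force: [-0.1, 0.3, -0.1]
opening: 0.0009
[ 0.5131 -0.411   0.2063]
936 293.57799145299145 181.98076923076923
[0.0458 0.0554 0.0568]
[ 0.5175 -0.4228  0.0554]
[ 0.5165 -0.4233  0.0554] [ 0.5169 -0.4233  0.0556]
[{'position': [0.5171, -0.4303, 0.0587], 'p': 0.72}]
[{'position': [0.5173, -0.4235, 0.0587], 'p': 0.52}]
```

View pics/w21.png

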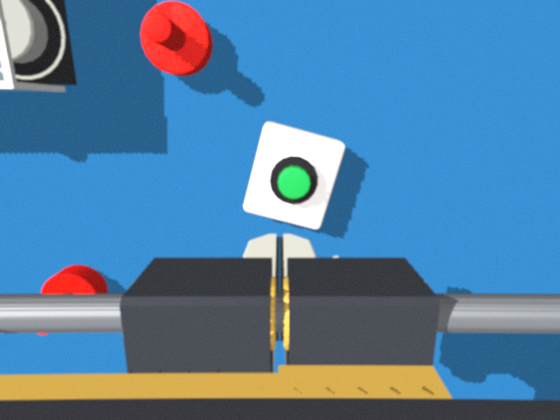

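View pics/s21.png

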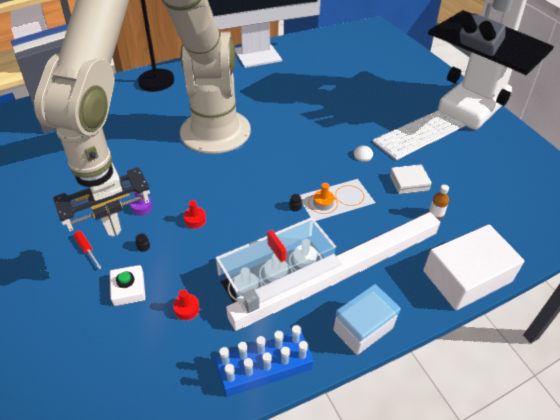

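```bash
python3 -m pendant '0.02 -0.062 -0.2 0 0 0 1; 0.02 -0.062 -0.45 0 0 0 1; 0.02 -0.062 -0.65 0 0 0 1; 0.02 -0.062 -0.7 0 0 0 1;0.02 -0.062 -0.7 0 0 0 1'; python3 -m pendant '0 0 -0.03 0 0 0 1; 0 0 -0.045 0 0 0 1; 0 0 -0.06 0 0 0 1;0 0 -0.06 0 0 0 1'
```

```text
time: 33.6
eef_pos: [0.5181, -0.4241, 0.0683]
eef_rot: [3.141, 0.0, -1.5]
force: [0.7, -0.2, -0.4]
opening: 0.0005
time: 34.1
eef_pos: [0.5181, -0.4246, 0.0563]
eef_rot: [-3.141, -0.0, -1.5]
force: [0.9, -0.5, 1.5]
opening: 0.0006
```

```bash
python3 -m pendant '0 0 -0.01 0 0 0 1; 0 0 -0.02 0 0 0 1; 0 0 -0.03 0 0 0 1;0 0 -0.03 0 0 0 1'; python3 -m pendant '0 0 -0.01 0 0 0 1; 0 0 -0.015 0 0 0 1; 0 0 -0.015 0 0 0 1'
```

```text
time: 34.6
eef_pos: [0.5181, -0.4246, 0.0512]
eef_rot: [-3.141, -0.0, -1.5]
force: [-1.8, 2.7, 15.6]
opening: 0.0007
time: 34.98
eef_pos: [0.5182, -0.4247, 0.0508]
eef_rot: [-3.139, -0.001, -1.5]
force: [-6.9, 6.9, 39.0]
opening: 0.0009
```

The button bottomed at 39 N, well above the 5 N needed. I'll release it and check everything.

```bash
python3 -m pendant '0 0 0.1 0 0 0 1; 0 0 0.3 0 0 0 1; 0 0 0.6 0 0 0 1; 0 0 0.9 0 0 0 1;-0.1 -0.2 0.9 0 0 0 1;-0.1 -0.4 0.9 0 0 0 1; -0.1 -0.4 0.9 0 0 0 1'; python3 - <<'E'
from h import *
o=observe();print(o['eef_pos'],o['force'])
p,_=read_camera("top")
im=p[120:290,170:460,::-1]; im=cv2.resize(np.ascontiguousarray(im),None,fx=2.7,fy=2.7,interpolation=cv2.INTER_CUBIC)
def circ(c,r,z): a=np.linspace(0,2*np.pi,60); return np.c_[c[0]+r*np.cos(a),c[1]+r*np.sin(a),0*a+z]
for c in [(.4570,.1635),(.6205,.0214),(.6268,-.066),(.633,-.153)]:
    for r,z,col in [(.0415,0,(255,0,255)),(.03,.026,(0,255,255))]:
        q=(proj("top",circ(c,r,z))-[170,120]+.5)*2.7
        cv2.polylines(im,[q.astype(np.int32)],True,col,1)
cv2.imwrite("pics/t22.png",im)
save("scene","s22",(100,130,460,340),2.2)
for t in ["cap_a","slidebox","mouse","cleaner","driver","start_top","guard_handle"]:
    print(t,[(round(r['p'],2),np.round(r['position'],4)) for r in mark_of(t,"top")])
print(mark_of("start_top","scene"),mark_of("guard_handle","scene"))
E
```

```text
time: 35.85
eef_pos: [0.4959, -0.5074, 0.2266]
eef_rot: [3.14, -0.001, -1.504]
force: [0.1, 0.9, -0.0]
opening: 0.0004
[ 0.4959 -0.5074  0.2266] [ 0.0893  0.8794 -0.0415]
cap_a [(0.65, array([ 0.3981, -0.3476, -0.0013])), (0.45, array([0.439 , 0.0887, 0.0013]))]
slidebox [(0.55, array([ 0.49  ,  0.4474, -0.0013]))]
mouse [(0.59, array([0.32  , 0.3845, 0.001 ]))]
cleaner []
driver [(0.63, array([ 0.3569, -0.4934,  0.0051]))]
start_top [(0.66, array([ 0.5159, -0.4239,  0.062 ]))]
guard_handle [(0.67, array([ 0.6294, -0.0673,  0.1108]))]
[{'position': [0.5151, -0.4267, 0.0553], 'p': 0.51}] [{'position': [0.6274, -0.0649, 0.1098], 'p': 0.8}]
```

View pics/t22.png

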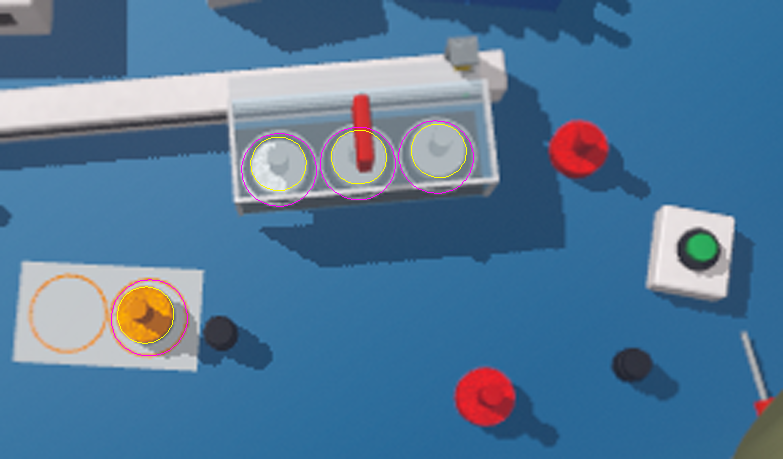

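View pics/s22.png

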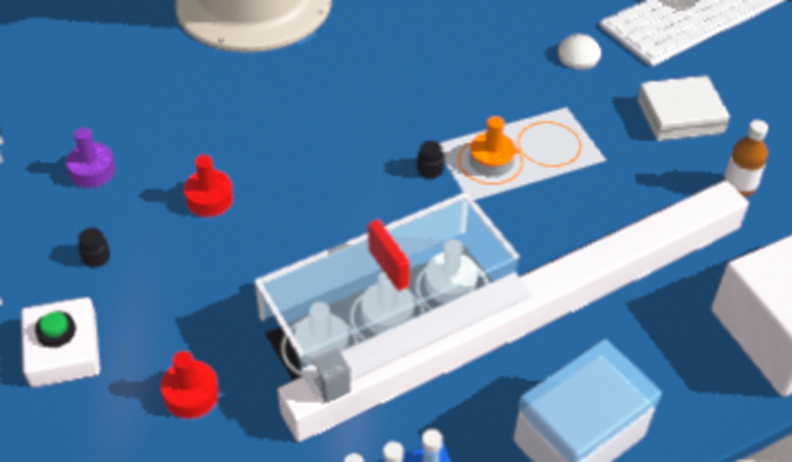

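All pots are in their rings, the guard is shut, the button is up, and the bystanders haven't moved. Handing in.

```bash
python3 -c "
from plant import job_done, observe
print(job_done()); print(observe()['time'])"
```

```text
the job is handed in; nothing more can be done
None
the job is handed in; nothing more can be done
```

I finished the job and handed it in at about 36 s of the 210 s allowed; the system gives no verdict.

**What I did:**
- Pushed the guard open to its end stop (it met about 20 N there).
- Slid the one warmed pot by its knob onto the right orange ring.
- Slid the three fresh pots onto the three white rings.
- Pushed the guard shut past its latch (up to 28 N against the stop, where the latch itself resists about 8 N).
- Pressed the start button until it bottomed (39 N) and let it go.

**Last checks:**
- **Pots:** the final top view showed all four pots within a few mm of their ring centres. One check disagreed: the wrist camera put the fresh pot on the ring furthest in the opening direction about 5 mm towards the robot. The top view suggested under 3 mm, and both are inside the 12 mm limit, so I left it.
- **Guard and button:** the handle was back above the middle ring (y about −0.066 m) and the button looked up. I inferred the latch click from the handle position and push force; I had no direct reading of the latch.
- **Bystanders:** both caps, the slide box, the mouse and the screwdriver measured within a few mm of their starting places. The network missed the bottle in the last picture, but it looks unmoved in the scene view.
- **Disturbances:** I saw no knocked pot and no slackened grip.

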